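Gauge and sort the cream-roll tubes

TASK

Sort the washed cream-roll tubes by size: first lift the pot off the gauge stand by its handle and stand it upright, fully on the round cork mat. Then slide the gauge plate off its deck until its two pin holes drop over the stand's pins and it lies flat on its seat, and only then push each tube there is down through the smallest hole that lets it pass, so that it ends in the lane below that hole. Leave the other things on the bench where they are.

Things in the scene. Friction and masses are not known exactly. Their poses are not given: they have to be found in the camera images.
- stand: fixed metal gauge stand, 250 mm wide in y; origin on the bench under the plate's seat, z up. Nearest the robot a parking deck, x -172 to -54 mm, 115 mm high. Then the seat, 105 mm high: a ledge with two pins, x -54 to -12, and four open-topped lanes, x -12 to 54, centred at y +72, +24, -24, -72, each 44 mm or more wide, floor 8 mm above the bench, low bars at the far side
- pin_l (a point): top of the fixed pin on the +y end of the ledge: 14 mm diameter, standing 9 mm above the ledge, its top 114 mm above the bench; the axes are those of the stand
- pin_r (a point): top of the same kind of pin on the -y end of the ledge, 180 mm from the other
- plate: loose steel gauge plate 100 (x) x 216 (y) x 8 mm, 0.35-0.7 kg, at first on the deck. Origin: centre of its underside, z up. Four gauge holes at x +22, y +72, +24, -24, -72 mm, biggest at +y; two pin holes. Upright black grip 12 (x) x 60 (y) mm at x -30, y 0, its top 43 mm above the origin. Seated, the underside is 105 mm above the bench and the origin over the stand's
- pinhole_l (a point): centre of the +y pin hole (18 mm), at the plate's underside
- pinhole_r (a point): centre of the -y pin hole (18 mm), at the plate's underside
- pot: lidded steel pot, 104 mm wide, 102 mm high, 0.4-0.75 kg; origin at the centre of its underside, z up. Fixed black arch handle over the lid: its level top bar, 12 mm thick, runs 56 mm along the pot's y, centre 148 mm above the origin, 40 mm free beneath. At first it stands on the lanes of the stand, where the plate belongs
- mat: fixed round cork mat, 170 mm across, 4 mm thick; origin at the centre of its underside
- board: fixed grey board, 120 (x) x 300 (y) x 4 mm, on which the tubes stand; origin at the centre of its underside
- hole0 (a point): gauge hole number 1 counted from +y, 37 mm wide, slightly countersunk: it passes the 34 mm tube and refuses the next bigger one. The point is the centre of its mouth at the plate's top; axes as the plate's
- hole1 (a point): gauge hole number 2 counted from +y, 31 mm wide, slightly countersunk: it passes the 28 mm tube and refuses the next bigger one. The point is the centre of its mouth at the plate's top; axes as the plate's
- hole2 (a point): gauge hole number 3 counted from +y, 25 mm wide, slightly countersunk: it passes the 22 mm tube and refuses the next bigger one. The point is the centre of its mouth at the plate's top; axes as the plate's
- hole3 (a point): gauge hole number 4 counted from +y, 19 mm wide, slightly countersunk: it passes the 16 mm tube and refuses the next bigger one. The point is the centre of its mouth at the plate's top; axes as the plate's
- tube_a: cream-roll tube: a plain closed steel cylinder 90 mm long, diameter 16, 22, 28 or 34 mm (no two alike; which this is must be found with the gauge), 60 to 140 g; may be absent. At first it stands upright on the grey board. Origin at the middle of its length, z along its axis
- tube_b: cream-roll tube: a plain closed steel cylinder 90 mm long, diameter 16, 22, 28 or 34 mm (no two alike; which this is must be found with the gauge), 60 to 140 g; may be absent. At first it stands upright on the grey board. Origin at the middle of its length, z along its axis
- tube_c: cream-roll tube: a plain closed steel cylinder 90 mm long, diameter 16, 22, 28 or 34 mm (no two alike; which this is must be found with the gauge), 60 to 140 g; may be absent. At first it stands upright on the grey board. Origin at the middle of its length, z along its axis
- tube_d: cream-roll tube: a plain closed steel cylinder 90 mm long, diameter 16, 22, 28 or 34 mm (no two alike; which this is must be found with the gauge), 60 to 140 g; may be absent. At first it stands upright on the grey board. Origin at the middle of its length, z along its axis
- brush: pastry brush lying on the bench, to be left alone
- spatula: spatula lying on the bench, to be left alone
- jar: closed jar, 72 mm wide, 110 mm high, to be left alone
- tin: dark steel loaf tin 110 x 240 x 70 mm, to be left alone
- loaf: small round brown loaf, 140 mm wide, 75 mm high, to be left alone
- scraper: dough scraper, 100 x 120 mm steel blade with a white grip, to be left alone
- mug: white mug, 76 mm wide, 85 mm high, to be left alone
Not all that is in view belongs to the job. Leave any pink or turquoise look-alike of the pot alone.

How it is judged:
By the outcome, as a careful person would: the job done as asked, in the order asked, and still so for the second after the job is handed in, with the robot touching nothing.
Of tube_a, tube_b, tube_c, tube_d only 3 to 4 are there at a start; the rules pass over those that are not, and their reading is None.
At some moment in a run one of pot, plate may be knocked a few centimetres aside while the robot is not near it.
It also fails if it takes over 210 s, if anything falls off the work surface, if the arm or the gripper's body presses on something with over 40 N, if the wrist force passes 120 N, or if a joint passes its speed limit or range.

ROBOT

A 6-joint arm with a two-finger parallel gripper is mounted at the origin on the work surface. World frame = base frame: x ahead of the robot, y to its left, z up, the work surface at z = 0. Lengths are in m, angles in rad, forces in N, time in s.
With the tool pointing down it reaches from about 0.225 to 0.875 m from the base axis. Payload 3.4 kg.
Tool frame: the origin (TCP) lies at the very end of the fingers, on their centre line; the grasp point (between the pads) lies 19 mm behind it (manip.grasp_offset is the distance from the TCP to the grasp point, in m); x points along the fingers, y is the direction in which the jaws open and shut, and the axes are right-handed (so a half turn about x gives the same grasp; the last joint's range is limited). The gripper opens to 85 mm and grips with 20 to 120 N. Pads are 22 mm wide; open, the fingers measure 114 mm over their backs; the gripper's body (76 mm by 85 mm) begins 54 mm behind the grasp point. The pads swing forward as they close: fully open they stand 13 mm farther back than shut.
Start: joints at [1.096, 0.276, 1.505, -0, 1.361, -0.121], TCP at [0.199, 0.539, 0.231] pointing down, gripper open.
Joint ranges: [-2.89, 2.89], [-0.75, 2.08], [0.22, 2.7], [-1.18, 4.32], [0.11, 2.71], [-2.7, 2.7]. Speed limits (rad/s): [2.57, 2.57, 3.14, 3.14, 3.14, 3.14].

INTERFACE

Orientations are given as a unit quaternion [w, x, y, z].
In Python, from rig import manip gives the robot as it stands.
- The arm moves only by the tool step_arm, never from a script. Its argument "increments" is a list of rows, each an object with "grip": the opening, from 0 (shut) to 1 (fully open); "delta_pos": the shift along the world's x, y, z in m, a list of three; "twist": the turn about the world's z in degrees. A call has 1 to 10 rows; each row shifts and turns the commanded pose from where the row before left it; what a row does not reach is not made up. A row lasts 1/12 s, in which the tool goes at most 41.7 mm and 7.16 degrees, less where a joint would pass 70% of its speed; a pose out of reach is approached as far as the arm can. A call with a gripper value outside its range is refused whole. The fingers move at their own pace and stop on an object; "force" is the grip in N (left out, the last holds). Time passes only in rows, so rows that do not move let the fingers close. It gives the time, the measured TCP pose, the force and the opening at its end, in the units of the state.
- manip.get_state(): the state, without advancing time (a new reading comes with each control period).
- manip.get_image(name): name is "scene" or "side" or "wrist"; returns a dict with "img" (400x640x3 uint8, red, green, blue), "fx", "fy", "cx", "cy" (pixels), "rvec" (rotation vector, rad) and "tvec" (3), from world to camera coordinates, as OpenCV has them; the wrist camera has in their place "mount" (4x4, takes a point from camera to tool coordinates, whose origin is the TCP and whose axes are the tool frame's). Camera axes: x right, y down, z forward; pixel columns grow to the right and rows downward; lengths in m; the calibration is good to about 2 mm. The wrist camera is an equidistant fisheye: a pixel r from the principal point sees the ray r / f radians off the axis. A picture is of the moment at which its call begins: read the wrist's pose just before it. There is no depth.
- manip.sign_off(): hands the job in, once; it reports no verdict.
The state is a dict: "clock": time; "qpos": joint angles; "qd": joint speeds; "effort": joint torques, N m; "position": TCP position; "ee_rot": TCP orientation; "contact_force": force on the tool from outside, world axes, zero at the start; "moment": the same for the moment, N m; "width": finger opening in m.
Only numpy, scipy, OpenCV 4.12 (cv2) and the standard library are available. Lean on these libraries where they do the work, as an engineer would, in place of code of your own. Each camera call takes 0.05 s, during which the arm holds its last target. There are 200 camera calls.

## Working session

There is one attempt and no reset: what is moved stays moved. The work goes in short steps, Python scripts to look and compute and a tool call to move; the robot and the scene stay as the last step left them, time stands still between calls to the robot, and variables do not carry over. Pictures are saved under pics/ and viewed, about 12 in all and at most 16, crops included, and the job is handed in when it is done.

Besides the shell and the picture viewer there is one more tool, called as a command line: name --argument value ..., lists and objects as JSON in quotes. step_arm: Moves the arm, as the interface text tells. Its arguments: {"type":"object","properties":{"increments":{"type":"array"},"force":{"type":"number"}},"required":["increments"]}

```bash
mkdir -p pics; ls
python3 - <<'E'
from rig import manip
import cv2
s=manip.get_state(); print({k:(v if not hasattr(v,'round') else v) for k,v in s.items()})
for n in ("scene","side"):
    d=manip.get_image(n); cv2.imwrite(f"pics/{n}0.png",cv2.resize(d["img"][:,:,::-1],(800,500),interpolation=cv2.INTER_CUBIC)); cv2.imwrite(f"raw_{n}.png",d["img"][:,:,::-1])
    print(n,{k:d[k] for k in d if k!="img"})
E
```

```text
pics
{'clock': 0.0, 'qpos': array([ 1.09596733e+00,  2.76599733e-01,  1.50612597e+00,  5.38304435e-06,
        1.36073787e+00, -1.21015378e-01]), 'qd': array([-1.97508628e-03,  5.17619841e-04, -5.36817721e-04,  9.68198438e-04,
       -5.08536848e-04, -8.48108002e-05]), 'effort': array([-1.31092856e-04, -4.16769826e+01, -2.45803410e+01, -4.87973994e-04,
        1.11842790e-02, -5.99075605e-06]), 'position': array([0.1989884 , 0.53889711, 0.23043989]), 'ee_rot': array([ 0.69587448,  0.1238091 ,  0.69626636, -0.12507267]), 'contact_force': array([ 0.14030693, -0.36371533, -0.2893441 ]), 'moment': array([ 0.01755892, -0.05189163, -0.02084951]), 'width': 0.08492382230500979}
scene {'fx': 436.2293637402072, 'fy': 436.2293637402072, 'cx': 323.7213807756366, 'cy': 200.05988645780675, 'rvec': array([ 0.79416087,  2.47429837, -1.26142968]), 'tvec': array([ 0.51847207, -0.05223252,  1.78433411])}
side {'fx': 390.4900956436864, 'fy': 390.4900956436864, 'cx': 320.7253219934829, 'cy': 199.27675186507776, 'rvec': array([ 2.05693556, -0.44749025,  0.22973569]), 'tvec': array([-0.55632854,  0.13793647,  1.40317364])}
```

View pics/scene0.png

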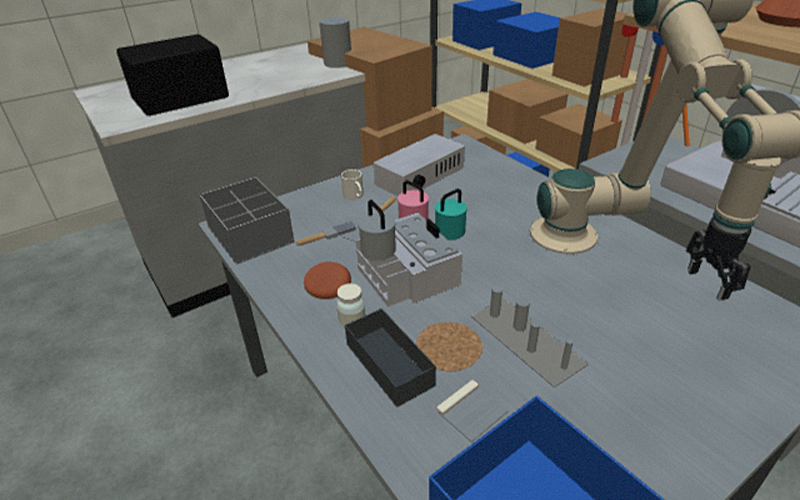

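View pics/side0.png

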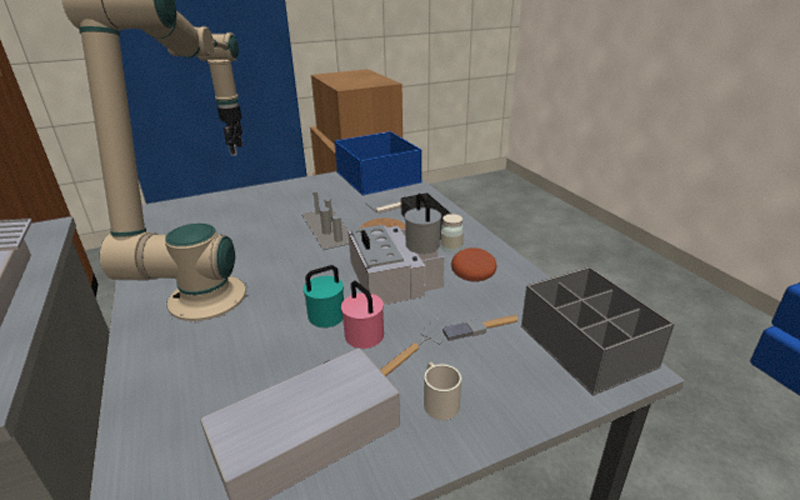

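Scene view: grey pot on the stand (~(375,240)), plate on deck to its right, four tubes on the board (495,303),(521,316),(533,338),(567,355), and mat at (450,346). The side view agrees. I'll take enlarged crops.

```bash
cat > h.py <<'E'
import numpy as np, cv2
from scipy.spatial.transform import Rotation as R
from rig import manip
C={'scene':(436.22936,323.72138,200.05989,[0.79416087,2.47429837,-1.26142968],[0.51847207,-0.05223252,1.78433411]),
'side':(390.490096,320.725322,199.276752,[2.05693556,-0.44749025,0.22973569],[-0.55632854,0.13793647,1.40317364])}
def proj(n,P):
    f,cx,cy,r,t=C[n]; p=R.from_rotvec(r).apply(np.atleast_2d(P))+t
    return np.c_[f*p[:,0]/p[:,2]+cx, f*p[:,1]/p[:,2]+cy]
def ray(n,uv):
    f,cx,cy,r,t=C[n]; uv=np.atleast_2d(uv); d=np.c_[(uv[:,0]-cx)/f,(uv[:,1]-cy)/f,np.ones(len(uv))]
    Ri=R.from_rotvec(r).inv(); return -Ri.apply(t), Ri.apply(d)
def onz(n,uv,z):
    o,d=ray(n,uv); return o+d*((z-o[2])/d[:,2])[:,None]
# wrist fisheye
def wcam():
    s=manip.get_state(); d=manip.get_image('wrist'); return s,d
def wT(s,d):
    T=np.eye(4); q=s['ee_rot']; T[:3,:3]=R.from_quat([q[1],q[2],q[3],q[0]]).as_matrix(); T[:3,3]=s['position']; return T@np.array(d['mount'])
def wonz(T,k,uv,z):
    f,cx,cy=k; uv=np.atleast_2d(uv); v=(uv-[cx,cy]); r=np.linalg.norm(v,axis=1); th=r/f
    dd=np.c_[v/np.maximum(r,1e-9)[:,None]*np.sin(th)[:,None],np.cos(th)]@T[:3,:3].T; o=T[:3,3]
    return o+dd*((z-o[2])/dd[:,2])[:,None]
def wproj(T,k,P):
    p=(np.atleast_2d(P)-T[:3,3])@T[:3,:3]; n=np.linalg.norm(p[:,:2],axis=1); th=np.arctan2(n,p[:,2])
    return p[:,:2]/n[:,None]*(k[0]*th)[:,None]+[k[1],k[2]]
E
python3 - <<'E'
import cv2
a=cv2.imread('raw_scene.png')[150:320,270:480]; cv2.imwrite('pics/c1.png',cv2.resize(a,None,fx=3.5,fy=3.5,interpolation=cv2.INTER_CUBIC))
a=cv2.imread('raw_side.png')[145:245,240:380]; cv2.imwrite('pics/c2.png',cv2.resize(a,None,fx=5.5,fy=5.5,interpolation=cv2.INTER_CUBIC))
E
```

```text
(no output)
```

View pics/c1.png

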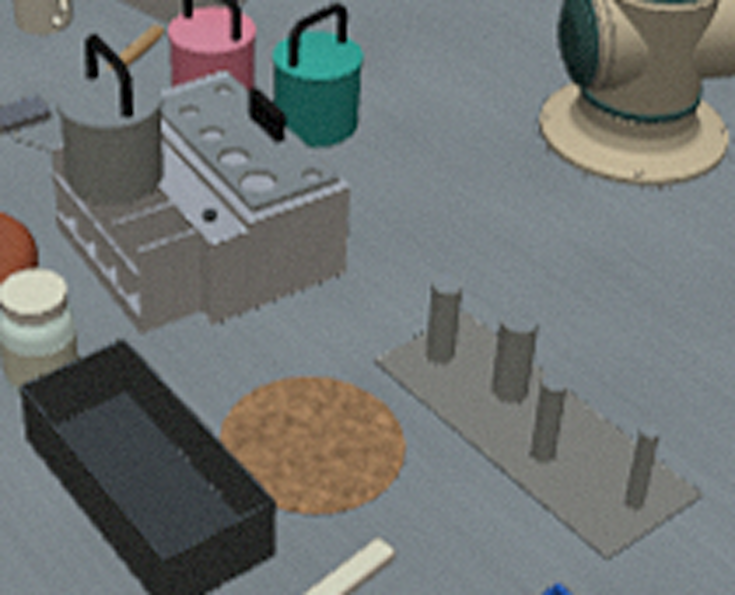

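View pics/c2.png

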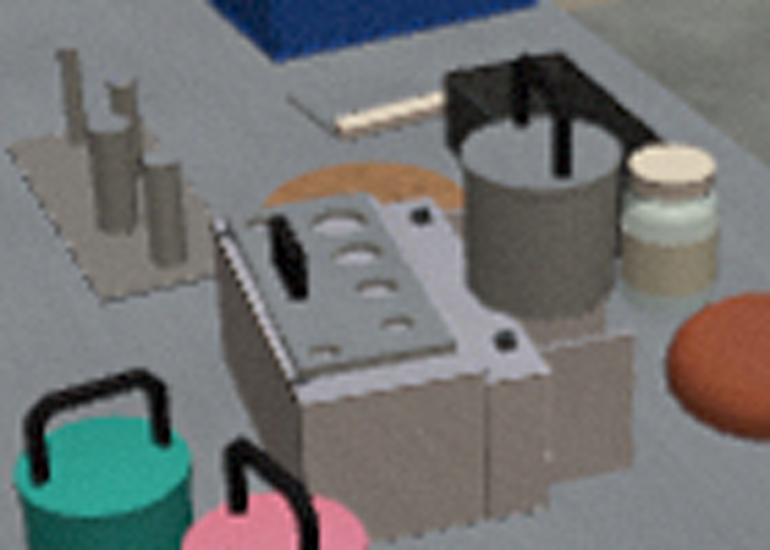

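Crop 1: pin_l (210,215); handle feet/bar (93,45)–(122,70); mat centre ~(313,445); tube tops/bottoms: (446,290)/(441,358), (518,330)/(511,397), (552,390)/(543,457), (650,438)/(636,504); plate holes at (258,183),(234,158),(210,134),(189,110), grip (267,112). Crop 2: pins (420,215),(505,341).

Run:
```python
from h import *
np.set_printoptions(precision=4,suppress=True)
s=lambda *p:np.array(p)/3.5+[270,150]
e=lambda *p:np.array(p)/5.5+[240,145]
pl=onz('scene',s([210,213]),.114); print('pin_l',pl)
ps=onz('side',e([420,213],[505,339]),.114); print('pins side',ps,np.linalg.norm(ps[0]-ps[1]))
print('tubes bot', onz('scene',s([441,356],[511,395],[543,455],[636,502]),.004+.0))
print('tubes top', onz('scene',s([446,290],[518,329],[552,389],[650,436]),.094))
print('tubes top side', onz('side',e([123,83],[110,130],[162,163],[68,52]),.094))
print('mat',onz('scene',s([220,440],[405,445],[318,377],[318,513]),.004).mean(0))
h=onz('scene',s([258,183],[234,158],[210,134],[189,110]),.123);print('holes',h)
hs=onz('side',e([340,222],[357,254],[377,289],[398,323]),.123);print('holes side',hs)
print('pinholes', onz('scene',s([314,176],[224,89]),.123),onz('side',e([325,350]),.123))
print('grip', onz('scene',s([252,93],[283,118]),.158),onz('side',e([279,220],[297,262]),.158))
print('handle', onz('scene',s([93,40],[127,66]),.259),onz('side',e([521,60],[563,112]),.259))
o=onz('scene',s([440,340]),0)
```

```text
pin_l [[ 0.5717 -0.0455  0.114 ]]
pins side [[ 0.5677 -0.0567  0.114 ]
 [ 0.5487 -0.2353  0.114 ]] 0.1795517392610243
tubes bot [[0.4422 0.1554 0.004 ]
 [0.4256 0.2336 0.004 ]
 [0.4566 0.3052 0.004 ]
 [0.4316 0.3917 0.004 ]]
tubes top [[0.4487 0.1592 0.094 ]
 [0.4334 0.2372 0.094 ]
 [0.4645 0.3093 0.094 ]
 [0.4395 0.3961 0.094 ]]
tubes top side [[0.4548 0.2916 0.094 ]
 [0.4204 0.2107 0.094 ]
 [0.4395 0.1375 0.094 ]
 [0.4312 0.3731 0.094 ]]
mat [0.6117 0.1722 0.004 ]
holes [[ 0.512  -0.047   0.123 ]
 [ 0.5059 -0.0954  0.123 ]
 [ 0.5006 -0.1445  0.123 ]
 [ 0.4925 -0.1941  0.123 ]]
holes side [[ 0.5068 -0.0605  0.123 ]
 [ 0.5005 -0.1075  0.123 ]
 [ 0.4947 -0.1566  0.123 ]
 [ 0.4903 -0.202   0.123 ]]
pinholes [[ 0.4603 -0.0231  0.123 ]
 [ 0.4389 -0.2047  0.123 ]] [[ 0.4372 -0.2123  0.123 ]]
grip [[ 0.4515 -0.1377  0.158 ]
 [ 0.4541 -0.0822  0.158 ]] [[ 0.4495 -0.1023  0.158 ]
 [ 0.4404 -0.1601  0.158 ]]
handle [[ 0.611  -0.1816  0.259 ]
 [ 0.6104 -0.1224  0.259 ]] [[ 0.6021 -0.1481  0.259 ]
 [ 0.5914 -0.2288  0.259 ]]
```

Run:
```python
from h import *
for n in ('scene','side'):
  print(n,proj(n,[manip.get_state()['position'],[0,0,0]])*1.25)
s,d=wcam(); print(d['fx'],d['fy'],d['cx'],d['cy'],np.round(d['mount'],4).tolist())
```

```text
scene [[704.56949726 290.65393513]
 [563.09510313 234.11277429]]
side [[237.48151949 153.68662944]
 [207.38036787 297.07897634]]
309.70691628693146 309.70691628693146 315.3672786070344 202.79159478036732 [[-0.0007, -0.2778, 0.9606, -0.1427], [1.0, -0.0004, 0.0006, -0.0004], [0.0002, 0.9606, 0.2778, -0.0716], [0.0, 0.0, 0.0, 1.0]]
```

step_arm --increments '[{"grip": 1, "delta_pos": [0.03, -0.025, 0.015], "twist": -5}, {"grip": 1, "delta_pos": [0.03, -0.025, 0.015], "twist": -5}, {"grip": 1, "delta_pos": [0.03, -0.025, 0.015], "twist": -5}, {"grip": 1, "delta_pos": [0.03, -0.025, 0.015], "twist": -5}, {"grip": 1, "delta_pos": [0.02, -0.03, 0.015], "twist": 0}, {"grip": 1, "delta_pos": [0.02, -0.03, 0.015], "twist": 0}, {"grip": 1, "delta_pos": [0.02, -0.03, 0.015], "twist": 0}, {"grip": 1, "delta_pos": [0.02, -0.03, 0.015], "twist": 0}, {"grip": 1, "delta_pos": [0.02, -0.03, 0.015], "twist": 0}, {"grip": 1, "delta_pos": [0, 0, 0], "twist": 0}]'

```text
clock: 0.98
position: [0.4232, 0.2852, 0.3688]
ee_rot: [0.666, 0.246, 0.66, -0.245]
contact_force: [0.6, -0.3, -0.6]
width: 0.0851
```

```bash
cat > snap.py <<'E'
import sys
from h import *
n=sys.argv[1]; s,d=wcam(); T=wT(s,d); k=(d['fx'],d['cx'],d['cy'])
np.savez(n+'.npz',T=T,k=k); cv2.imwrite(n+'_raw.png',d['img'][:,:,::-1]); cv2.imwrite(f'pics/{n}.png',cv2.resize(d['img'][:,:,::-1],(800,500),interpolation=cv2.INTER_CUBIC))
np.set_printoptions(precision=4,suppress=True); print(s['position'],'tool y',T[:3,0]@np.eye(3), 'cam fwd',T[:3,2],'cam pos',T[:3,3])
E
python3 snap.py w1
```

```text
[0.4232 0.2852 0.3688] tool y [0.6518 0.7583 0.0043] cam fwd [ 0.218  -0.182  -0.9588] cam pos [0.3675 0.3314 0.5111]
```

View pics/w1.png

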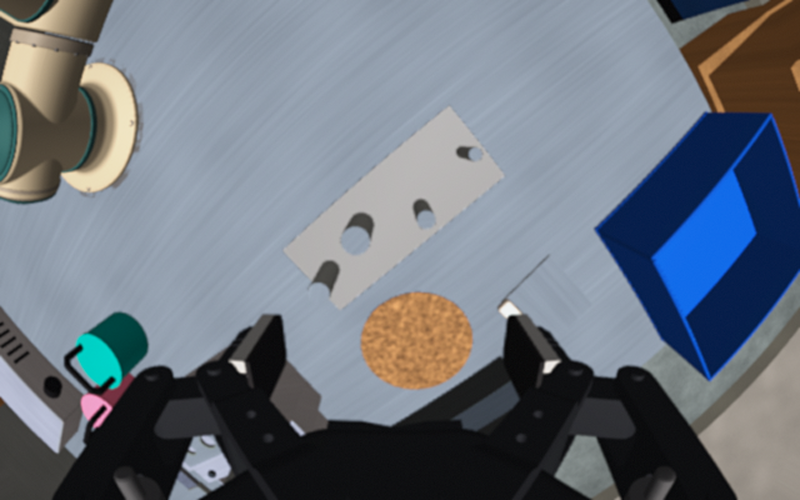

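Wrist view: tube tops at about (322,284), (355,240), (426,218), (475,155); mat spans x 361–473, y 292–388.

Run:
```python
from h import *
np.set_printoptions(precision=4,suppress=True)
z=np.load('w1.npz');T,k=z['T'],z['k']
print(wonz(T,k,np.array([[322,284],[355,240],[426,218],[475,155]])/1.25,.094))
print(wonz(T,k,np.array([[361,340],[473,340],[417,292],[417,388]])/1.25,.004).mean(0))
a=cv2.imread('w1_raw.png')[75:250,220:395]; cv2.imwrite('pics/w1c.png',cv2.resize(a,None,fx=3.4,fy=3.4,interpolation=cv2.INTER_CUBIC))
```

```text
[[0.4355 0.1643 0.094 ]
 [0.4219 0.2293 0.094 ]
 [0.4543 0.3052 0.094 ]
 [0.4351 0.391  0.094 ]]
[0.6101 0.1714 0.004 ]
```

step_arm --increments '[{"grip": 1, "delta_pos": [0.0, -0.04, 0.01], "twist": -7}, {"grip": 1, "delta_pos": [0.0, -0.04, 0.01], "twist": -7}, {"grip": 1, "delta_pos": [0.0, -0.04, 0.01], "twist": -7}, {"grip": 1, "delta_pos": [0.0, -0.04, 0.01], "twist": -7}, {"grip": 1, "delta_pos": [0.0, -0.04, 0.01], "twist": -7}, {"grip": 1, "delta_pos": [0.0, -0.04, 0.0], "twist": -7}, {"grip": 1, "delta_pos": [0.0, -0.04, 0.0], "twist": 0}, {"grip": 1, "delta_pos": [0.0, -0.04, 0.0], "twist": 0}, {"grip": 1, "delta_pos": [0.0, -0.03, 0.0], "twist": 0}, {"grip": 1, "delta_pos": [0, 0, 0], "twist": 0}]'

```text
clock: 1.87
position: [0.4187, -0.0642, 0.4149]
ee_rot: [0.531, 0.466, 0.531, -0.468]
contact_force: [-0.7, 0.7, 0.7]
width: 0.0852
```

```bash
python3 snap.py w2
```

```text
[ 0.4187 -0.0642  0.4149] tool y [ 0.9917  0.1285 -0.0017] cam fwd [ 0.0342 -0.2768 -0.9603] cam pos [0.4087 0.006  0.5575]
```

View pics/w2.png

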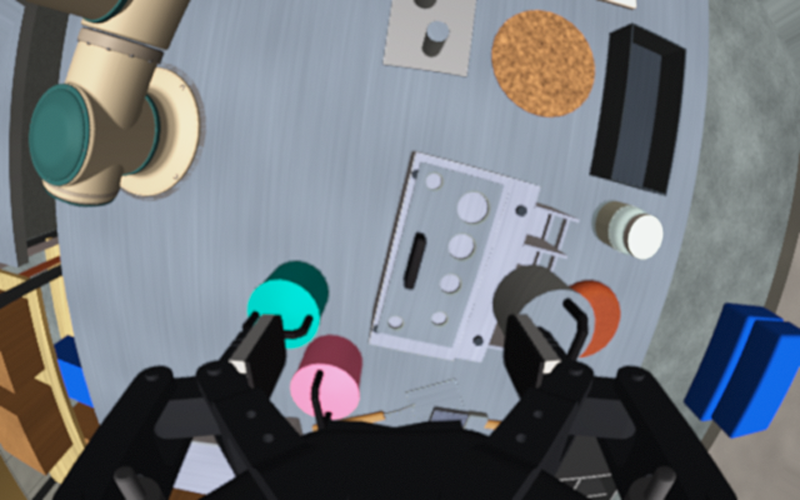

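Wrist view 2: pins at (521,210),(478,341); holes (472,207),(461,246),(450,284),(438,318); pin holes (433,181),(395,322); grip top (420,237)–(409,287); pot handle bar from about (568,303) to (585,330) then leg down to (578,360).

Run:
```python
from h import *
np.set_printoptions(precision=4,suppress=True)
z=np.load('w2.npz');T,k=z['T'],z['k']
w=lambda p,h:wonz(T,k,np.array(p)/1.25,h)
def yaw(a,b): d=a-b; return np.degrees(np.arctan2(-d[0],d[1]))
p=w([[521,210],[478,341]],.114);print('pins',p,p.mean(0),yaw(*p),np.linalg.norm(p[0]-p[1]))
h=w([[472,207],[461,246],[450,284],[438,318]],.123);print('holes',h,yaw(h[0],h[3]),np.linalg.norm(h[0]-h[3]))
q=w([[433,181],[395,322]],.123);print('ph',q,yaw(*q),np.linalg.norm(q[0]-q[1]))
print('grip',w([[420,237],[409,287]],.158))
print('handle',w([[568,303],[585,325],[583,350]],.259)); print('potrim',w([[497,320],[592,320],[550,290],[550,360]],.207))
print('mat',w([[491,62],[595,65],[540,10],[548,117]],.004).mean(0))
a=cv2.imread('w2_raw.png')[215:305,380:500]; cv2.imwrite('pics/w2c.png',cv2.resize(a,None,fx=6,fy=6,interpolation=cv2.INTER_CUBIC))
```

```text
pins [[ 0.5685 -0.0482  0.114 ]
 [ 0.5499 -0.2271  0.114 ]] [ 0.5592 -0.1376  0.114 ] -5.957693163481791 0.17981776443669434
holes [[ 0.5057 -0.0525  0.123 ]
 [ 0.5007 -0.1     0.123 ]
 [ 0.4959 -0.1486  0.123 ]
 [ 0.489  -0.1952  0.123 ]] -6.6606160577880384 0.14362523264220192
ph [[ 0.4565 -0.0294  0.123 ]
 [ 0.4366 -0.2072  0.123 ]] -6.398996375445612 0.17891680697136197
grip [[ 0.4478 -0.0875  0.158 ]
 [ 0.4441 -0.1453  0.158 ]]
handle [[ 0.5808 -0.1059  0.259 ]
 [ 0.6064 -0.1263  0.259 ]
 [ 0.6137 -0.1532  0.259 ]]
potrim [[ 0.5351 -0.152   0.207 ]
 [ 0.648  -0.1428  0.207 ]
 [ 0.5852 -0.1131  0.207 ]
 [ 0.6105 -0.1959  0.207 ]]
mat [0.6119 0.1668 0.004 ]
```

View pics/w2c.png

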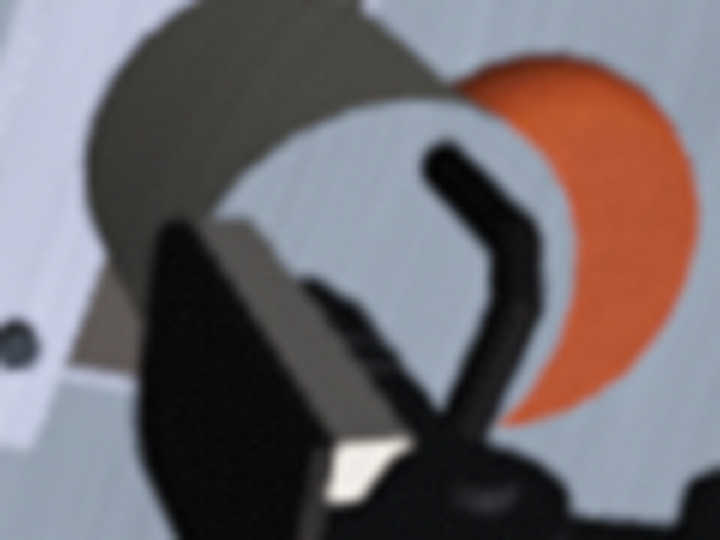

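Run:
```python
from h import *
np.set_printoptions(precision=4,suppress=True)
z=np.load('w2.npz');T,k=z['T'],z['k']
c=lambda p,h:wonz(T,k,np.array(p)/6+[380,215],h)
print('bar',c([[515,235],[518,300],[470,430]],.253),'foot',c([[447,160]],.207))
# stand origin, axes
yw=np.radians(-6.0); pm=np.array([.5592,-.1376]); print()
```

```text
bar [[ 0.6046 -0.1216  0.253 ]
 [ 0.6103 -0.1358  0.253 ]
 [ 0.6094 -0.1664  0.253 ]] foot [[ 0.6106 -0.1244  0.207 ]]
```

step_arm --increments '[{"grip": 1, "delta_pos": [0.04, 0.0, 0.01], "twist": 0}, {"grip": 1, "delta_pos": [0.04, 0.0, 0.0], "twist": 0}, {"grip": 1, "delta_pos": [0.04, 0.0, 0.0], "twist": 0}, {"grip": 1, "delta_pos": [0.0, -0.03, 0.0], "twist": 0}, {"grip": 1, "delta_pos": [0.0, -0.03, 0.0], "twist": 0}, {"grip": 1, "delta_pos": [0, 0, 0], "twist": 0}]'

```text
clock: 2.42
position: [0.54, -0.122, 0.4239]
ee_rot: [0.532, 0.464, 0.533, -0.467]
contact_force: [-0.1, 0.4, 0.4]
width: 0.0851
```

```bash
python3 snap.py w3
```

```text
[ 0.54   -0.122   0.4239] tool y [ 0.9911  0.1334 -0.003 ] cam fwd [ 0.0342 -0.2758 -0.9606] cam pos [ 0.5299 -0.052   0.5665]
```

View pics/w3.png

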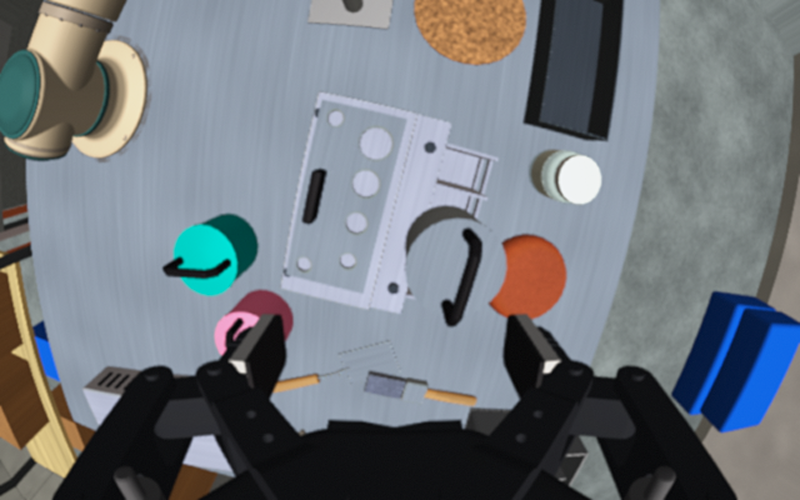

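Handle clearly visible now: bar from (477,240) to (465,293), feet (467,233) and (450,322); pins (430,147),(394,288).

Run:
```python
from h import *
np.set_printoptions(precision=4,suppress=True)
z=np.load('w3.npz');T,k=z['T'],z['k']
w=lambda p,h:wonz(T,k,np.array(p)/1.25,h)
def yaw(a,b): d=a-b; return np.degrees(np.arctan2(-d[0],d[1]))
b=w([[477,241],[465,294]],.256);print('bar',b,b.mean(0),yaw(*b))
b=w([[467,233],[451,322]],.207);print('feet',b,b.mean(0),yaw(*b))
p=w([[430,147],[394,288]],.114);print('pins',p,p.mean(0),yaw(*p))
h=w([[376,143],[366,183],[357,223],[348,261]],.123);print('holes',h,h.mean(0),yaw(h[0],h[3]))
q=w([[336,118],[304,264]],.123);print('ph',q,q.mean(0),yaw(*q))
print('grip',w([[320,171],[310,221]],.158))
print('mat',w([[414,9],[526,18]],.004).mean(0), w([[475,66]],.004))
```

```text
bar [[ 0.6084 -0.1209  0.256 ]
 [ 0.6071 -0.1693  0.256 ]] [ 0.6078 -0.1451  0.256 ] -1.4398409973736945
feet [[ 0.6094 -0.1254  0.207 ]
 [ 0.6109 -0.2206  0.207 ]] [ 0.6102 -0.173   0.207 ] 0.9015246701901728
pins [[ 0.5699 -0.0492  0.114 ]
 [ 0.5517 -0.2265  0.114 ]] [ 0.5608 -0.1378  0.114 ] -5.857092311747434
holes [[ 0.5079 -0.0531  0.123 ]
 [ 0.5024 -0.1002  0.123 ]
 [ 0.4975 -0.1483  0.123 ]
 [ 0.4917 -0.1961  0.123 ]] [ 0.4999 -0.1244  0.123 ] -6.459959874260139
ph [[ 0.4589 -0.0297  0.123 ]
 [ 0.4379 -0.2074  0.123 ]] [ 0.4484 -0.1185  0.123 ] -6.75545113630404
grip [[ 0.4541 -0.0894  0.158 ]
 [ 0.4483 -0.145   0.158 ]]
mat [0.6129 0.1662 0.004 ] [[0.628  0.0819 0.004 ]]
```

step_arm --increments '[{"grip": 1, "delta_pos": [0.034, -0.017, -0.02], "twist": -4}, {"grip": 1, "delta_pos": [0.034, -0.016, -0.02], "twist": -4}, {"grip": 1, "delta_pos": [0, 0, -0.035], "twist": 0}, {"grip": 1, "delta_pos": [0, 0, -0.035], "twist": 0}, {"grip": 1, "delta_pos": [0, 0, -0.035], "twist": 0}, {"grip": 1, "delta_pos": [0, 0, -0.03], "twist": 0}, {"grip": 1, "delta_pos": [0, 0, -0.015], "twist": 0}, {"grip": 1, "delta_pos": [0, 0, 0], "twist": 0}, {"grip": 0.5, "delta_pos": [0, 0, 0], "twist": 0}, {"grip": 0.3, "delta_pos": [0, 0, 0], "twist": 0}]' --force 60

```text
clock: 3.3
position: [0.606, -0.1511, 0.2389]
ee_rot: [0.5, 0.501, 0.498, -0.5]
contact_force: [-0.3, -0.5, 0.4]
width: 0.064
```

step_arm --increments '[{"grip": 0, "delta_pos": [0, 0, 0], "twist": 0}, {"grip": 0, "delta_pos": [0, 0, 0], "twist": 0}, {"grip": 0, "delta_pos": [0, 0, 0], "twist": 0}, {"grip": 0, "delta_pos": [0, 0, 0], "twist": 0}, {"grip": 0, "delta_pos": [0, 0, 0], "twist": 0}, {"grip": 0, "delta_pos": [0, 0, 0], "twist": 0}]' --force 60

```text
clock: 3.8
position: [0.6056, -0.1516, 0.2381]
ee_rot: [0.499, 0.502, 0.499, -0.5]
contact_force: [0.7, 2.6, 3.5]
width: 0.0099
```

step_arm --increments '[{"grip": 0, "delta_pos": [0, 0, 0], "twist": 0}, {"grip": 0, "delta_pos": [0, 0, 0.005], "twist": 0}, {"grip": 0, "delta_pos": [0, 0, 0.01], "twist": 0}, {"grip": 0, "delta_pos": [0, 0, 0.015], "twist": 0}, {"grip": 0, "delta_pos": [0, 0, 0.015], "twist": 0}, {"grip": 0, "delta_pos": [0, 0, 0.01], "twist": 0}, {"grip": 0, "delta_pos": [0, 0, 0], "twist": 0}, {"grip": 0, "delta_pos": [0, 0, 0], "twist": 0}]'

```text
clock: 4.47
position: [0.6049, -0.1526, 0.2921]
ee_rot: [-0.499, -0.501, -0.499, 0.501]
contact_force: [-0.2, 0.0, -5.5]
width: 0.0096
```

```bash
python3 -c "
from h import *
s=manip.get_state();print(s['contact_force'],s['width'],s['position'])"; python3 snap.py w4
```

```text
[-0.21659769  0.00632768 -5.51863288] 0.00958304975768659 [ 0.6049308  -0.15264772  0.29209723]
[ 0.6049 -0.1526  0.2921] tool y [ 1.     -0.0051  0.0005] cam fwd [-0.0009 -0.2774 -0.9608] cam pos [ 0.604  -0.0821  0.4348]
```

View pics/w4.png

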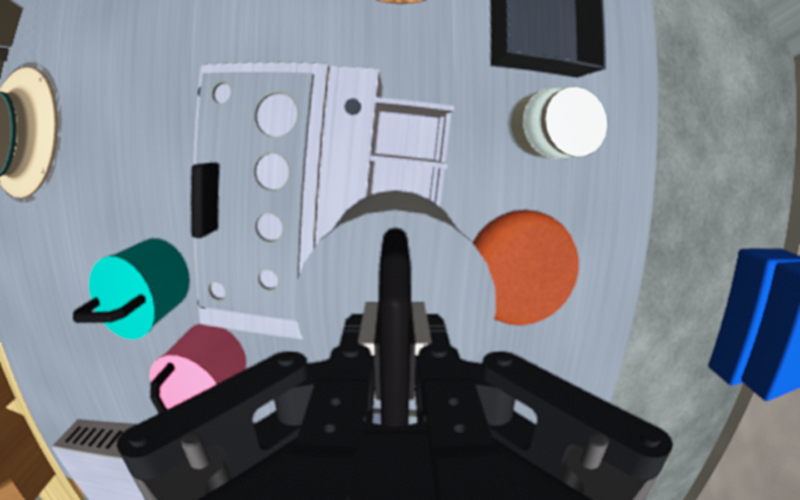

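Pot is held and hangs upright (5.5 N); lid rim spans x 300–496, its +y edge about (397,212); handle end (395,235).

Run:
```python
from h import *
np.set_printoptions(precision=4,suppress=True)
z=np.load('w4.npz');T,k=z['T'],z['k']
w=lambda p,h:wonz(T,k,np.array(p)/1.25,h)
print(w([[300,275],[496,285],[397,212]],.207+.056)); print(w([[395,235]],.310), w([[395,250]],.263))
```

```text
[[ 0.5586 -0.1422  0.263 ]
 [ 0.6532 -0.1479  0.263 ]
 [ 0.6052 -0.1123  0.263 ]]
[[ 0.6042 -0.1118  0.31  ]] [[ 0.6043 -0.1301  0.263 ]]
```

step_arm --increments '[{"grip": 0, "delta_pos": [0.001, 0.02, 0], "twist": 0}, {"grip": 0, "delta_pos": [0.001, 0.035, 0], "twist": 0}, {"grip": 0, "delta_pos": [0.001, 0.038, 0], "twist": 0}, {"grip": 0, "delta_pos": [0.001, 0.038, 0], "twist": 0}, {"grip": 0, "delta_pos": [0.001, 0.038, 0], "twist": 0}, {"grip": 0, "delta_pos": [0.001, 0.038, 0], "twist": 0}, {"grip": 0, "delta_pos": [0.001, 0.038, 0], "twist": 0}, {"grip": 0, "delta_pos": [0, 0.038, 0], "twist": 0}, {"grip": 0, "delta_pos": [0, 0.03, 0], "twist": 0}, {"grip": 0, "delta_pos": [0, 0.015, 0], "twist": 0}]'

```text
clock: 5.35
position: [0.6109, 0.1801, 0.2904]
ee_rot: [0.498, 0.5, 0.501, -0.5]
contact_force: [-0.3, 0.4, -4.9]
width: 0.0096
```

step_arm --increments '[{"grip": 0, "delta_pos": [0, 0, -0.02], "twist": 0}, {"grip": 0, "delta_pos": [0, 0, -0.03], "twist": 0}, {"grip": 0, "delta_pos": [0, 0, -0.03], "twist": 0}, {"grip": 0, "delta_pos": [0, 0, -0.03], "twist": 0}, {"grip": 0, "delta_pos": [0, 0, -0.02], "twist": 0}, {"grip": 0, "delta_pos": [0, 0, -0.01], "twist": 0}, {"grip": 0, "delta_pos": [0, 0, 0], "twist": 0}, {"grip": 0, "delta_pos": [0, 0, 0], "twist": 0}]'

```text
clock: 6.02
position: [0.6122, 0.1753, 0.1519]
ee_rot: [-0.499, -0.501, -0.499, 0.501]
contact_force: [0.5, -0.1, -3.3]
width: 0.0098
```

```bash
python3 snap.py w5
```

```text
[0.6122 0.1753 0.1519] tool y [ 1.     -0.0052  0.    ] cam fwd [-0.0014 -0.2774 -0.9608] cam pos [0.6114 0.2458 0.2946]
```

View pics/w5.png

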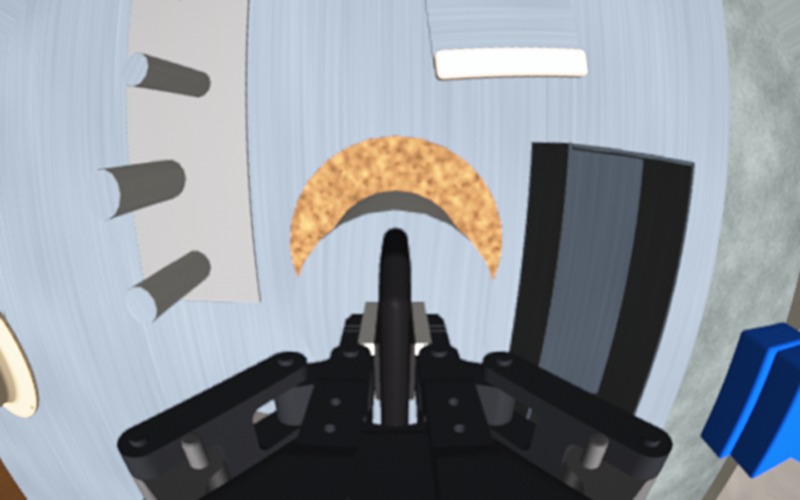

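Pot hangs centred in x on the mat (mat 290–502, pot axis 396); mat's far edge at (397,136), pot's bottom edge ~(397,213).

Run:
```python
from h import *
np.set_printoptions(precision=4,suppress=True)
z=np.load('w5.npz');T,k=z['T'],z['k']
w=lambda p,h:wonz(T,k,np.array(p)/1.25,h)
print(w([[397,136],[290,240],[502,240]],.004),w([[397,214]],.019),w([[397,191]],.12))
```

```text
[[0.6135 0.2523 0.004 ]
 [0.5284 0.1734 0.004 ]
 [0.6967 0.1726 0.004 ]] [[0.6132 0.1959 0.019 ]] [[0.6126 0.2248 0.12  ]]
```

step_arm --increments '[{"grip": 0, "delta_pos": [0, 0, -0.008], "twist": 0}, {"grip": 0, "delta_pos": [0, 0, -0.004], "twist": 0}, {"grip": 0, "delta_pos": [0, 0, -0.002], "twist": 0}, {"grip": 0, "delta_pos": [0, 0, 0], "twist": 0}]'

```text
clock: 6.4
position: [0.6116, 0.1756, 0.1378]
ee_rot: [-0.499, -0.501, -0.499, 0.501]
contact_force: [-0.1, 0.5, -4.0]
width: 0.0097
```

step_arm --increments '[{"grip": 0, "delta_pos": [0, 0, -0.003], "twist": 0}, {"grip": 0, "delta_pos": [0, 0, 0], "twist": 0}, {"grip": 0, "delta_pos": [0, 0, 0], "twist": 0}]'

```text
clock: 6.65
position: [0.6131, 0.1763, 0.1366]
ee_rot: [0.499, 0.502, 0.498, -0.5]
contact_force: [-0.0, 2.6, 1.6]
width: 0.0097
```

step_arm --increments '[{"grip": 0.3, "delta_pos": [0, 0, 0], "twist": 0}, {"grip": 0.6, "delta_pos": [0, 0, 0], "twist": 0}, {"grip": 0.6, "delta_pos": [0, 0, 0], "twist": 0}, {"grip": 0.6, "delta_pos": [0, 0, 0], "twist": 0}, {"grip": 0.6, "delta_pos": [0, 0, 0.02], "twist": 0}, {"grip": 0.6, "delta_pos": [0, 0, 0.04], "twist": 0}, {"grip": 0.6, "delta_pos": [0, 0, 0.04], "twist": 0}, {"grip": 0.6, "delta_pos": [0, 0, 0.04], "twist": 0}, {"grip": 0.6, "delta_pos": [0, 0, 0.04], "twist": 0}]'

```text
clock: 7.4
position: [0.6117, 0.1754, 0.3169]
ee_rot: [-0.499, -0.501, -0.499, 0.501]
contact_force: [0.4, -0.4, 1.1]
width: 0.051
```

step_arm --increments '[{"grip": 0.8, "delta_pos": [-0.015, -0.03, 0], "twist": -3}, {"grip": 0.8, "delta_pos": [-0.02, -0.035, 0], "twist": -3}, {"grip": 0.8, "delta_pos": [-0.02, -0.035, 0], "twist": 0}, {"grip": 0.8, "delta_pos": [-0.02, -0.035, 0], "twist": 0}, {"grip": 0.8, "delta_pos": [-0.02, -0.035, 0], "twist": 0}, {"grip": 0.8, "delta_pos": [-0.02, -0.035, 0], "twist": 0}, {"grip": 0.8, "delta_pos": [-0.02, -0.035, 0], "twist": 0}, {"grip": 0.8, "delta_pos": [-0.02, -0.035, 0], "twist": 0}, {"grip": 0.8, "delta_pos": [-0.006, -0.017, 0], "twist": 0}, {"grip": 0.8, "delta_pos": [0, 0, 0], "twist": 0}]'

```text
clock: 8.23
position: [0.4493, -0.1197, 0.3154]
ee_rot: [-0.471, -0.527, -0.47, 0.528]
contact_force: [1.0, 0.3, -0.2]
width: 0.0682
```

```bash
python3 snap.py w6; python3 -c "
import cv2
a=cv2.imread('w6_raw.png'); cv2.imwrite('pics/w6c.png',cv2.resize(a[50:350,190:540],None,fx=2,fy=2,interpolation=cv2.INTER_CUBIC))"
```

```text
[ 0.4493 -0.1197  0.3154] tool y [ 0.9934 -0.1146  0.0005] cam fwd [-0.0316 -0.2776 -0.9602] cam pos [ 0.4562 -0.0494  0.4579]
```

View pics/w6c.png

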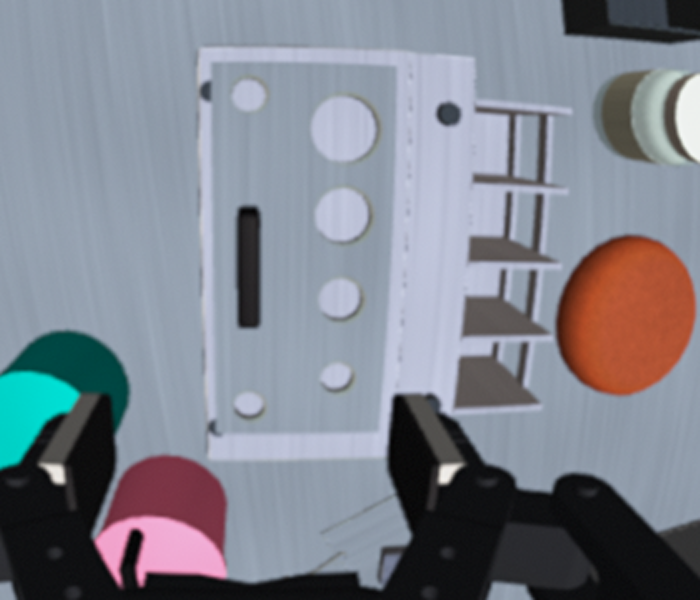

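Crop: pins (448,113),(431,404); pin holes (249,95),(249,404); holes (344,129),(342,215),(340,298),(336,377); grip x 249, y 208–327.

Run:
```python
from h import *
np.set_printoptions(precision=4,suppress=True)
z=np.load('w6.npz');T,k=z['T'],z['k']
w=lambda p,h:wonz(T,k,np.array(p)/2+[190,50],h)
def yaw(a,b): d=a-b; return np.degrees(np.arctan2(-d[0],d[1]))
p=w([[448,113],[431,404]],.113);print('pins',p,p.mean(0),yaw(*p),np.linalg.norm(p[0]-p[1]))
h=w([[344,129],[342,215],[340,298],[336,377]],.123);print('holes',h.mean(0),yaw(h[0],h[3]),np.linalg.norm(h[0]-h[3]))
q=w([[249,95],[249,404]],.123);print('ph',q.mean(0),yaw(*q),np.linalg.norm(q[0]-q[1]))
g=w([[249,210],[250,324]],.156);print('grip',g,g.mean(0),np.linalg.norm(g[0]-g[1]))
```

```text
pins [[ 0.5689 -0.049   0.113 ]
 [ 0.5507 -0.2266  0.113 ]] [ 0.5598 -0.1378  0.113 ] -5.8553489069640845 0.17851960142602744
holes [ 0.4982 -0.1243  0.123 ] -6.526592041069958 0.1426516104819294
ph [ 0.4474 -0.1185  0.123 ] -6.614745383036216 0.1775601066708714
grip [[ 0.451  -0.0881  0.156 ]
 [ 0.4448 -0.1464  0.156 ]] [ 0.4479 -0.1173  0.156 ] 0.058560712843710415
```

step_arm --increments '[{"grip": 0.8, "delta_pos": [-0.001, 0.002, -0.03], "twist": 0}, {"grip": 0.8, "delta_pos": [0, 0, -0.04], "twist": 0}, {"grip": 0.8, "delta_pos": [0, 0, -0.04], "twist": 0}, {"grip": 0.8, "delta_pos": [0, 0, -0.04], "twist": 0}, {"grip": 0.8, "delta_pos": [0, 0, -0.025], "twist": 0}, {"grip": 0.6, "delta_pos": [0, 0, -0.01], "twist": 0}, {"grip": 0.3, "delta_pos": [0, 0, 0], "twist": 0}, {"grip": 0.1, "delta_pos": [0, 0, 0], "twist": 0}, {"grip": 0, "delta_pos": [0, 0, 0], "twist": 0}, {"grip": 0, "delta_pos": [0, 0, 0], "twist": 0}]' --force 50

```text
clock: 9.12
position: [0.4505, -0.1142, 0.1315]
ee_rot: [0.472, 0.527, 0.472, -0.526]
contact_force: [-0.3, 0.9, -5.4]
width: 0.0109
```

step_arm --increments '[{"grip": 0, "delta_pos": [0, 0, 0], "twist": 0}, {"grip": 0, "delta_pos": [0, 0, 0], "twist": 0}, {"grip": 0, "delta_pos": [0, 0, 0], "twist": 0}, {"grip": 0, "delta_pos": [0, 0, 0], "twist": 0}]'

```text
clock: 9.45
position: [0.4505, -0.1142, 0.1314]
ee_rot: [0.472, 0.527, 0.471, -0.526]
contact_force: [-1.7, 1.7, 6.2]
width: 0.011
```

step_arm --increments '[{"grip": 0, "delta_pos": [0, 0, 0.002], "twist": 0}, {"grip": 0, "delta_pos": [0.006, -0.001, 0], "twist": 0.1}, {"grip": 0, "delta_pos": [0.014, -0.0025, 0], "twist": 0.1}, {"grip": 0, "delta_pos": [0.018, -0.003, 0], "twist": 0.1}, {"grip": 0, "delta_pos": [0.018, -0.003, 0], "twist": 0.1}, {"grip": 0, "delta_pos": [0.018, -0.003, 0], "twist": 0.1}, {"grip": 0, "delta_pos": [0.018, -0.003, 0], "twist": 0.1}, {"grip": 0, "delta_pos": [0.01, -0.002, 0], "twist": 0.1}, {"grip": 0, "delta_pos": [0.006, -0.001, 0], "twist": 0}, {"grip": 0, "delta_pos": [0, 0, 0], "twist": 0}]' --force 60

```text
clock: 10.28
position: [0.5593, -0.1332, 0.1312]
ee_rot: [0.475, 0.524, 0.475, -0.524]
contact_force: [-0.4, 0.1, -7.2]
width: 0.0107
```

step_arm --increments '[{"grip": 0, "delta_pos": [0.002, -0.0005, 0], "twist": 0}, {"grip": 0, "delta_pos": [0, 0, 0], "twist": 0}, {"grip": 0, "delta_pos": [0, 0, 0], "twist": 0}, {"grip": 0, "delta_pos": [0, 0, 0], "twist": 0}]'

```text
clock: 10.62
position: [0.5592, -0.1332, 0.132]
ee_rot: [-0.475, -0.524, -0.475, 0.524]
contact_force: [0.9, 1.5, -6.0]
width: 0.0112
```

```bash
python3 snap.py w7; python3 -c "
import cv2
a=cv2.imread('w7_raw.png'); cv2.imwrite('pics/w7c.png',cv2.resize(a[30:350,120:540],None,fx=1.85,fy=1.85,interpolation=cv2.INTER_CUBIC))
from h import *
print(manip.get_state()['contact_force'])"
```

```text
[ 0.5592 -0.1332  0.132 ] tool y [ 0.9952 -0.0974 -0.0001] cam fwd [-0.0271 -0.2754 -0.9609] cam pos [ 0.5649 -0.0631  0.2748]
[-0.01626498 -0.58182542 -6.20072427]
```

View pics/w7c.png

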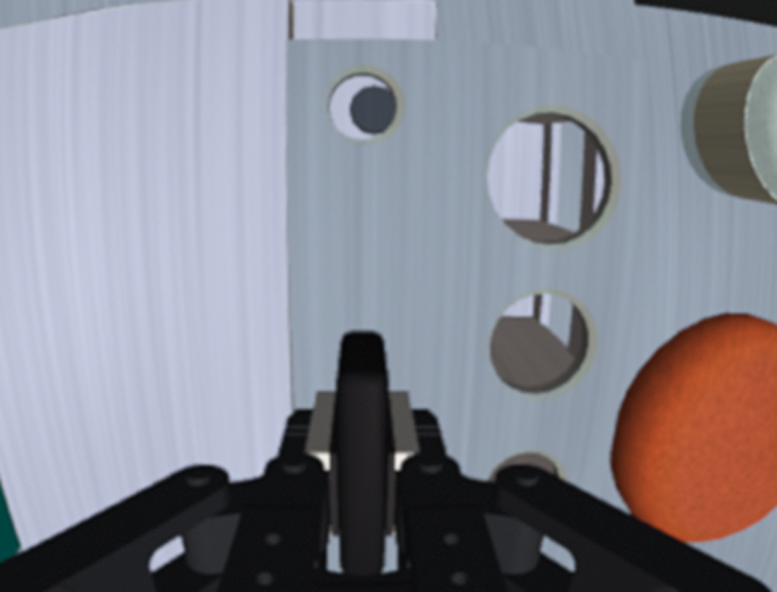

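Through the pin hole (mouth centre ~(365,103)) the pin shows at (373,109).

Run:
```python
from h import *
np.set_printoptions(precision=4,suppress=True)
z=np.load('w7.npz');T,k=z['T'],z['k']
w=lambda p,h:wonz(T,k,np.array(p)/1.85+[120,30],h)
p=w([[373,109]],.114)
for u in (.1155,.117,.119): print(p-w([[365,103]],u+.008))
print(p, w([[550,176],[540,342]],.1245))
```

```text
[[ 0.0022 -0.001  -0.0095]]
[[ 0.0022 -0.0008 -0.011 ]]
[[ 0.0022 -0.0006 -0.013 ]]
[[ 0.5695 -0.0494  0.114 ]] [[ 0.6151 -0.0711  0.1245]
 [ 0.6108 -0.1177  0.1245]]
```

step_arm --increments '[{"grip": 0, "delta_pos": [0.0022, -0.001, 0], "twist": 0}, {"grip": 0, "delta_pos": [0, 0, 0], "twist": 0}, {"grip": 0, "delta_pos": [0, 0, -0.002], "twist": 0}, {"grip": 0, "delta_pos": [0, 0, -0.002], "twist": 0}, {"grip": 0, "delta_pos": [0, 0, -0.002], "twist": 0}, {"grip": 0, "delta_pos": [0, 0, 0], "twist": 0}, {"grip": 0, "delta_pos": [0, 0, 0], "twist": 0}]'

```text
clock: 11.25
position: [0.562, -0.1343, 0.1258]
ee_rot: [-0.475, -0.524, -0.475, 0.524]
contact_force: [0.5, 0.8, -7.1]
width: 0.0114
```

Still hanging freely at a level below the pin tops; lower on.

step_arm --increments '[{"grip": 0, "delta_pos": [0, 0, -0.002], "twist": 0}, {"grip": 0, "delta_pos": [0, 0, -0.002], "twist": 0}, {"grip": 0, "delta_pos": [0, 0, -0.001], "twist": 0}, {"grip": 0, "delta_pos": [0, 0, 0], "twist": 0}, {"grip": 0, "delta_pos": [0, 0, 0], "twist": 0}]'

```text
clock: 11.67
position: [0.5623, -0.1344, 0.1215]
ee_rot: [0.475, 0.524, 0.475, -0.524]
contact_force: [-0.8, 0.7, -2.3]
width: 0.0109
```

step_arm --increments '[{"grip": 0, "delta_pos": [0, 0, -0.001], "twist": 0}, {"grip": 0, "delta_pos": [0, 0, 0], "twist": 0}, {"grip": 0.3, "delta_pos": [0, 0, 0], "twist": 0}, {"grip": 0.6, "delta_pos": [0, 0, 0], "twist": 0}, {"grip": 0.6, "delta_pos": [0, 0, 0], "twist": 0}, {"grip": 0.6, "delta_pos": [0, 0, 0], "twist": 0}, {"grip": 0.6, "delta_pos": [-0.01, 0.02, 0.04], "twist": 0}, {"grip": 0.6, "delta_pos": [-0.01, 0.02, 0.04], "twist": 0}, {"grip": 0.6, "delta_pos": [0.0, 0.02, 0.04], "twist": 0}, {"grip": 0.6, "delta_pos": [0.01, 0.02, 0.04], "twist": 0}]'

```text
clock: 12.5
position: [0.5513, -0.0604, 0.2683]
ee_rot: [-0.475, -0.524, -0.475, 0.524]
contact_force: [1.6, 0.1, -0.1]
width: 0.0513
```

step_arm --increments '[{"grip": 1, "delta_pos": [0, 0, 0.03], "twist": 0}, {"grip": 1, "delta_pos": [0, 0, 0.0], "twist": 0}, {"grip": 1, "delta_pos": [0, 0, 0], "twist": 0}]'

```text
clock: 12.75
position: [0.5544, -0.0611, 0.2987]
ee_rot: [0.477, 0.525, 0.474, -0.523]
contact_force: [0.7, 0.2, -1.7]
width: 0.0848
```

```bash
python3 snap.py w8; python3 -c "
import cv2
a=cv2.imread('w8_raw.png'); cv2.imwrite('pics/w8c.png',cv2.resize(a[30:370,170:510],None,fx=1.75,fy=1.75,interpolation=cv2.INTER_CUBIC))"
```

```text
[ 0.5544 -0.0611  0.2987] tool y [ 0.9953 -0.0966  0.0058] cam fwd [-0.0213 -0.277  -0.9606] cam pos [0.5592 0.0092 0.4414]
```

View pics/w8c.png

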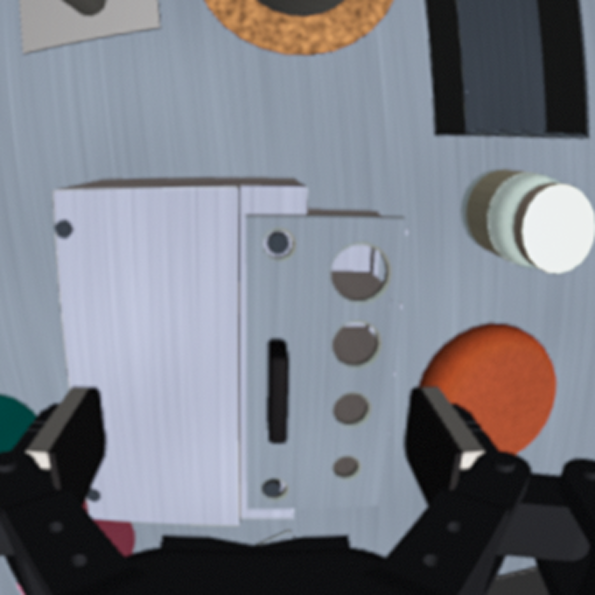

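Both pins show inside their holes ((277,243),(274,488)), plate lies on the seat. Hole mouths: (360,271),(356,343),(351,408),(346,466).

Run:
```python
from h import *
np.set_printoptions(precision=4,suppress=True)
z=np.load('w8.npz');T,k=z['T'],z['k']
w=lambda p,h:wonz(T,k,np.array(p)/1.75+[170,30],h)
h=w([[360,271],[356,343],[351,408],[346,466]],.113);print(h,h.mean(0))
q=w([[277,243],[274,488]],.113);print(q,q.mean(0))
# board angle & tubes precise from w1 raw: find bright tops
z=np.load('w1.npz');T1,k1=z['T'],z['k']
print(wonz(T1,k1,np.array([[284,252],[450,106],[504,177],[341,309]])/1.25,.004))
a=cv2.imread('w1_raw.png')[105:245,235:395]; cv2.imwrite('pics/w1c.png',cv2.resize(a,None,fx=4.2,fy=4.2,interpolation=cv2.INTER_CUBIC))
```

```text
[[ 0.62   -0.0716  0.113 ]
 [ 0.6154 -0.1196  0.113 ]
 [ 0.6106 -0.1671  0.113 ]
 [ 0.606  -0.2147  0.113 ]] [ 0.613  -0.1432  0.113 ]
[[ 0.5694 -0.0491  0.113 ]
 [ 0.5525 -0.2278  0.113 ]] [ 0.5609 -0.1384  0.113 ]
[[0.3804 0.1196 0.004 ]
 [0.379  0.4195 0.004 ]
 [0.4978 0.4167 0.004 ]
 [0.4961 0.1223 0.004 ]]
```

View pics/w1c.png

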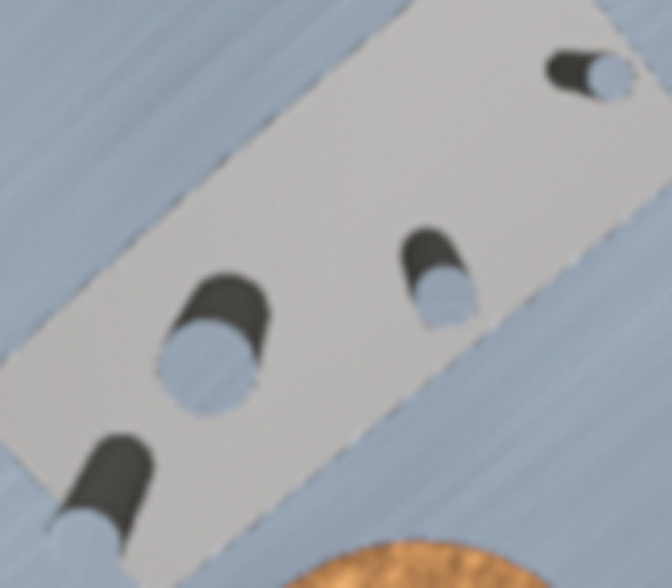

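Run:
```python
from h import *
np.set_printoptions(precision=4,suppress=True)
z=np.load('w1.npz');T1,k1=z['T'],z['k']
print(wonz(T1,k1,np.array([[88,543],[207,367],[446,296],[610,77]])/4.2+[235,105],.094))
s=manip.get_state();print(s['qpos'],s['position'])
```

```text
[[0.4419 0.1545 0.094 ]
 [0.4226 0.2293 0.094 ]
 [0.4558 0.3047 0.094 ]
 [0.4346 0.3918 0.094 ]]
[-0.235   0.2179  1.4246 -0.0002  1.4979 -0.138 ] [ 0.5532 -0.0612  0.2967]
```

step_arm --increments '[{"grip": 0.9, "delta_pos": [-0.0165, 0.036, 0], "twist": 0}, {"grip": 0.9, "delta_pos": [-0.0165, 0.0365, 0], "twist": 0}, {"grip": 0.9, "delta_pos": [-0.0165, 0.0365, 0], "twist": 0}, {"grip": 0.9, "delta_pos": [-0.0165, 0.0365, 0], "twist": 0}, {"grip": 0.9, "delta_pos": [-0.0165, 0.0365, 0], "twist": 0}, {"grip": 0.9, "delta_pos": [-0.0165, 0.0365, 0], "twist": 0}, {"grip": 0.9, "delta_pos": [-0.0165, 0.0365, -0.02], "twist": 0}, {"grip": 0.9, "delta_pos": [-0.0155, 0.0355, -0.03], "twist": 0}, {"grip": 0.9, "delta_pos": [0, 0, -0.04], "twist": 0}, {"grip": 0.9, "delta_pos": [0, 0, 0], "twist": 0}]' --force 20

```text
clock: 13.63
position: [0.4178, 0.2203, 0.2039]
ee_rot: [-0.473, -0.517, -0.479, 0.529]
contact_force: [-1.5, -0.3, -1.1]
width: 0.0772
```

```bash
python3 snap.py w9; python3 -c "
import cv2
a=cv2.imread('w9_raw.png'); cv2.imwrite('pics/w9.png',a)"
```

```text
[0.4178 0.2203 0.2039] tool y [ 0.9954 -0.0943 -0.0169] cam fwd [-0.0429 -0.2818 -0.9585] cam pos [0.4258 0.2913 0.346 ]
```

step_arm --increments '[{"grip": 0.9, "delta_pos": [0, 0, 0], "twist": 0}, {"grip": 0.9, "delta_pos": [0, 0, 0], "twist": 0}]'

```text
clock: 13.85
position: [0.4275, 0.2211, 0.2138]
ee_rot: [0.475, 0.525, 0.474, -0.523]
contact_force: [-0.1, 0.7, 0.7]
width: 0.077
```

step_arm --increments '[{"grip": 0.9, "delta_pos": [-0.005, 0.008, 0], "twist": 0}, {"grip": 0.9, "delta_pos": [0, 0, -0.03], "twist": 0}, {"grip": 0.9, "delta_pos": [0, 0, -0.035], "twist": 0}, {"grip": 0.9, "delta_pos": [0, 0, -0.035], "twist": 0}, {"grip": 0.9, "delta_pos": [0, 0, -0.03], "twist": 0}, {"grip": 0.9, "delta_pos": [0, 0, -0.015], "twist": 0}, {"grip": 0.7, "delta_pos": [0, 0, -0.009], "twist": 0}, {"grip": 0.5, "delta_pos": [0, 0, 0], "twist": 0}, {"grip": 0.3, "delta_pos": [0, 0, 0], "twist": 0}, {"grip": 0.3, "delta_pos": [0, 0, 0], "twist": 0}]' --force 20

```text
clock: 14.68
position: [0.4223, 0.2301, 0.06]
ee_rot: [0.476, 0.525, 0.474, -0.523]
contact_force: [0.6, 0.2, -0.9]
width: 0.0334
```

step_arm --increments '[{"grip": 0.3, "delta_pos": [0, 0, 0], "twist": 0}, {"grip": 0.3, "delta_pos": [0, 0, 0], "twist": 0}, {"grip": 0.3, "delta_pos": [0, 0, 0], "twist": 0}, {"grip": 0.3, "delta_pos": [0, 0, 0], "twist": 0}]'

```text
clock: 15.02
position: [0.4221, 0.2301, 0.0599]
ee_rot: [0.476, 0.525, 0.475, -0.522]
contact_force: [0.6, -0.9, 7.0]
width: 0.0335
```

Width 33.5 mm → the 34 mm tube. Release, turn 90°, re-squeeze so it's centred both ways.

step_arm --increments '[{"grip": 0.6, "delta_pos": [0, 0, 0], "twist": 0}, {"grip": 0.6, "delta_pos": [0, 0, 0], "twist": 0}, {"grip": 0.6, "delta_pos": [0, 0, 0], "twist": 0}, {"grip": 0.6, "delta_pos": [0, 0, 0], "twist": 7}, {"grip": 0.6, "delta_pos": [0, 0, 0], "twist": 7}, {"grip": 0.6, "delta_pos": [0, 0, 0], "twist": 7}, {"grip": 0.6, "delta_pos": [0, 0, 0], "twist": 7}, {"grip": 0.6, "delta_pos": [0, 0, 0], "twist": 7}, {"grip": 0.6, "delta_pos": [0, 0, 0], "twist": 7}, {"grip": 0.6, "delta_pos": [0, 0, 0], "twist": 7}]'

```text
clock: 15.85
position: [0.4202, 0.2294, 0.0581]
ee_rot: [0.65, 0.277, 0.651, -0.278]
contact_force: [-0.4, 0.3, -0.1]
width: 0.0511
```

step_arm --increments '[{"grip": 0.6, "delta_pos": [0, 0, 0], "twist": 7}, {"grip": 0.6, "delta_pos": [0, 0, 0], "twist": 7}, {"grip": 0.6, "delta_pos": [0, 0, 0], "twist": 7}, {"grip": 0.6, "delta_pos": [0, 0, 0], "twist": 7}, {"grip": 0.6, "delta_pos": [0, 0, 0], "twist": 7}, {"grip": 0.6, "delta_pos": [0, 0, 0], "twist": 6}, {"grip": 0.4, "delta_pos": [0, 0, 0], "twist": 0}, {"grip": 0.3, "delta_pos": [0, 0, 0], "twist": 0}, {"grip": 0.2, "delta_pos": [0, 0, 0], "twist": 0}, {"grip": 0.2, "delta_pos": [0, 0, 0], "twist": 0}]' --force 40

```text
clock: 16.68
position: [0.4203, 0.2294, 0.0583]
ee_rot: [0.706, 0.035, 0.706, -0.035]
contact_force: [-0.9, -0.4, 0.6]
width: 0.0331
```

step_arm --increments '[{"grip": 0.2, "delta_pos": [0, 0, 0], "twist": 0}, {"grip": 0.2, "delta_pos": [0, 0, 0], "twist": 0}, {"grip": 0.2, "delta_pos": [0, 0, 0.02], "twist": 0}, {"grip": 0.2, "delta_pos": [0, 0, 0.03], "twist": 0}, {"grip": 0.2, "delta_pos": [0, 0, 0.03], "twist": 0}, {"grip": 0.2, "delta_pos": [0, 0, 0.03], "twist": 0}, {"grip": 0.2, "delta_pos": [0, 0, 0.03], "twist": 0}, {"grip": 0.2, "delta_pos": [0, 0, 0.03], "twist": 0}, {"grip": 0.2, "delta_pos": [0, 0, 0.01], "twist": 0}, {"grip": 0.2, "delta_pos": [0, 0, 0], "twist": 0}]'

```text
clock: 17.52
position: [0.4222, 0.2302, 0.2408]
ee_rot: [0.708, 0.035, 0.704, -0.034]
contact_force: [1.3, 0.7, -1.5]
width: 0.0331
```

step_arm --increments '[{"grip": 0.2, "delta_pos": [0.01, -0.015, 0], "twist": 0}, {"grip": 0.2, "delta_pos": [0.016, -0.025, 0], "twist": 0}, {"grip": 0.2, "delta_pos": [0.018, -0.027, 0], "twist": 0}, {"grip": 0.2, "delta_pos": [0.018, -0.027, 0], "twist": 0}, {"grip": 0.2, "delta_pos": [0.018, -0.027, 0], "twist": 0}, {"grip": 0.2, "delta_pos": [0.018, -0.027, 0], "twist": 0}, {"grip": 0.2, "delta_pos": [0.018, -0.027, 0], "twist": 0}, {"grip": 0.2, "delta_pos": [0.018, -0.027, 0], "twist": 0}, {"grip": 0.2, "delta_pos": [0.018, -0.027, 0], "twist": 0}, {"grip": 0.2, "delta_pos": [0.018, -0.027, 0], "twist": 0}]'

```text
clock: 18.35
position: [0.59, -0.0278, 0.2351]
ee_rot: [0.705, 0.035, 0.708, -0.034]
contact_force: [0.5, 0.5, -1.6]
width: 0.033
```

step_arm --increments '[{"grip": 0.2, "delta_pos": [0.016, -0.025, 0], "twist": 0}, {"grip": 0.2, "delta_pos": [0.011, -0.02, 0], "twist": 0}, {"grip": 0.2, "delta_pos": [0, 0, -0.02], "twist": 0}, {"grip": 0.2, "delta_pos": [0, 0, -0.02], "twist": 0}, {"grip": 0.2, "delta_pos": [0, 0, -0.01], "twist": 0}, {"grip": 0.2, "delta_pos": [0, 0, -0.0], "twist": 0}, {"grip": 0.2, "delta_pos": [0, 0, -0.0], "twist": 0}]'

```text
clock: 18.93
position: [0.6166, -0.0711, 0.1865]
ee_rot: [0.705, 0.035, 0.708, -0.034]
contact_force: [0.9, -0.4, -0.9]
width: 0.0327
```

```bash
python3 snap.py w10; python3 -c "
import cv2
a=cv2.imread('w10_raw.png'); cv2.imwrite('pics/w10c.png',cv2.resize(a[60:360,170:470],None,fx=2,fy=2,interpolation=cv2.INTER_CUBIC))"
```

```text
[ 0.6166 -0.0711  0.1865] tool y [0.0971 0.9953 0.0012] cam fwd [ 0.2732 -0.0255 -0.9616] cam pos [ 0.5458 -0.0644  0.3295]
```

step_arm --increments '[{"grip": 0.2, "delta_pos": [0.002, 0, -0.006], "twist": 0}, {"grip": 0.2, "delta_pos": [0, 0, -0.004], "twist": 0}, {"grip": 0.2, "delta_pos": [0, 0, 0], "twist": 0}, {"grip": 0.2, "delta_pos": [0, 0, -0.0], "twist": 0}]'

```text
clock: 19.32
position: [0.6195, -0.0713, 0.1785]
ee_rot: [0.706, 0.034, 0.706, -0.034]
contact_force: [0.5, 0.3, -0.7]
width: 0.0329
```

```bash
python3 snap.py w10; python3 -c "
import cv2
a=cv2.imread('w10_raw.png'); cv2.imwrite('pics/w10c.png',cv2.resize(a[60:360,170:470],None,fx=2,fy=2,interpolation=cv2.INTER_CUBIC))"
```

```text
[ 0.6195 -0.0713  0.1785] tool y [0.097  0.9953 0.0007] cam fwd [ 0.2768 -0.0263 -0.9606] cam pos [ 0.5482 -0.0645  0.3212]
```

View pics/w10c.png

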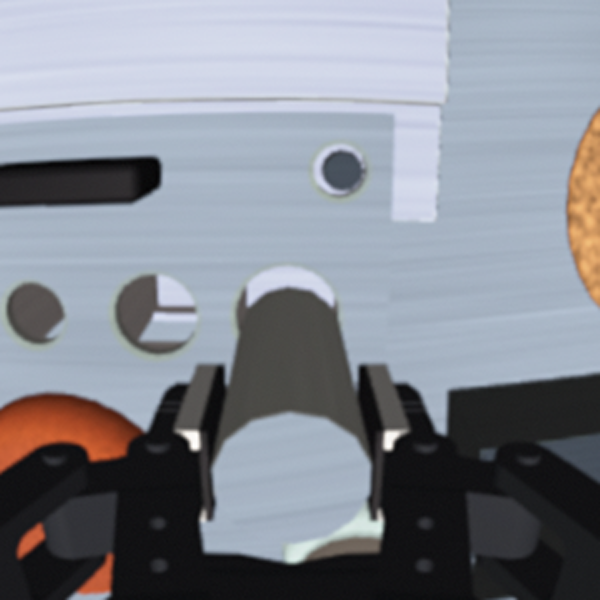

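Tube bottom edge top at (289,289), hole mouth top at (288,266), sides 235–341; so lateral (y) is aligned; work out x.

Run:
```python
from h import *
np.set_printoptions(precision=4,suppress=True)
z=np.load('w10.npz');T,k=z['T'],z['k']
w=lambda p,h:wonz(T,k,np.array(p)/2+[170,60],h)
m=w([[288,266],[235,310],[341,310]],.113);print('mouth',m, np.linalg.norm(m[1]-m[2]))
print('tube near', [w([[289,289]],b) for b in (.1205,.1225,.1245)])
h1=w([[156,273],[156,354],[115,313],[197,313]],.113);print('h1',h1.mean(0),h1, )
h2=w([[7,313],[64,313]],.113);print(h2.mean(0))
print('pin',w([[343,171]],.114))
```

```text
mouth [[ 0.601  -0.0705  0.113 ]
 [ 0.6152 -0.0908  0.113 ]
 [ 0.6189 -0.0533  0.113 ]] 0.037634139071997856
tube near [array([[ 0.6071, -0.0707,  0.1205]]), array([[ 0.6066, -0.0706,  0.1225]]), array([[ 0.606 , -0.0706,  0.1245]])]
h1 [ 0.6139 -0.1197  0.113 ] [[ 0.5989 -0.1171  0.113 ]
 [ 0.6295 -0.1222  0.113 ]
 [ 0.6123 -0.135   0.113 ]
 [ 0.6151 -0.1045  0.113 ]]
[ 0.6095 -0.1671  0.113 ]
pin [[ 0.5698 -0.0489  0.114 ]]
```

step_arm --increments '[{"grip": 0.2, "delta_pos": [-0.003, 0, -0.003], "twist": 0}, {"grip": 0.2, "delta_pos": [0, 0, -0.004], "twist": 0}, {"grip": 0.2, "delta_pos": [0, 0, -0.003], "twist": 0}, {"grip": 0.2, "delta_pos": [0, 0, -0.003], "twist": 0}, {"grip": 0.2, "delta_pos": [0, 0, -0.002], "twist": 0}, {"grip": 0.2, "delta_pos": [0, 0, 0], "twist": 0}, {"grip": 0.2, "delta_pos": [0, 0, 0], "twist": 0}]'

```text
clock: 19.95
position: [0.6166, -0.0716, 0.1631]
ee_rot: [0.706, 0.034, 0.706, -0.034]
contact_force: [0.5, -0.6, -0.7]
width: 0.0327
```

step_arm --increments '[{"grip": 0.2, "delta_pos": [0, 0, -0.003], "twist": 0}, {"grip": 0.2, "delta_pos": [0, 0, -0.004], "twist": 0}, {"grip": 0.2, "delta_pos": [0, 0, -0.004], "twist": 0}, {"grip": 0.2, "delta_pos": [0, 0, -0.004], "twist": 0}, {"grip": 0.2, "delta_pos": [0, 0, 0], "twist": 0}]'

```text
clock: 20.37
position: [0.6165, -0.0716, 0.1473]
ee_rot: [0.706, 0.034, 0.706, -0.034]
contact_force: [1.0, -0.8, -2.7]
width: 0.0328
```

step_arm --increments '[{"grip": 0.2, "delta_pos": [0, 0, -0.006], "twist": 0}, {"grip": 0.2, "delta_pos": [0, 0, -0.006], "twist": 0}, {"grip": 0.2, "delta_pos": [0, 0, -0.006], "twist": 0}, {"grip": 0.2, "delta_pos": [0, 0, -0.006], "twist": 0}, {"grip": 0.2, "delta_pos": [0, 0, -0.003], "twist": 0}, {"grip": 0.2, "delta_pos": [0, 0, 0], "twist": 0}, {"grip": 0.2, "delta_pos": [0, 0, 0], "twist": 0}]'

```text
clock: 20.95
position: [0.6165, -0.0716, 0.121]
ee_rot: [0.706, 0.034, 0.706, -0.034]
contact_force: [0.9, -0.7, -1.8]
width: 0.033
```

step_arm --increments '[{"grip": 0.6, "delta_pos": [0, 0, 0], "twist": 0}, {"grip": 0.6, "delta_pos": [0, 0, 0], "twist": 0}, {"grip": 0.6, "delta_pos": [0, 0, 0], "twist": 0}, {"grip": 0.6, "delta_pos": [0, 0, 0.003], "twist": 0}, {"grip": 0.2, "delta_pos": [0, 0, 0.005], "twist": 0}, {"grip": 0.05, "delta_pos": [0, 0, 0], "twist": 0}, {"grip": 0.05, "delta_pos": [0, 0, 0], "twist": 0}, {"grip": 0.05, "delta_pos": [0, 0, 0], "twist": 0}, {"grip": 0.05, "delta_pos": [0, 0, 0], "twist": 0}, {"grip": 0.05, "delta_pos": [0, 0, 0], "twist": 0}]' --force 20

```text
clock: 21.78
position: [0.6164, -0.0715, 0.1292]
ee_rot: [0.706, 0.034, 0.706, -0.034]
contact_force: [0.2, 0.6, -0.8]
width: 0.0041
```

Fell through. Next: tube at (0.442,0.155).

step_arm --increments '[{"grip": 0.3, "delta_pos": [0, 0, 0.03], "twist": 0}, {"grip": 0.6, "delta_pos": [0, 0, 0.035], "twist": 0}, {"grip": 0.9, "delta_pos": [-0.01, 0.014, 0.015], "twist": -7}, {"grip": 0.9, "delta_pos": [-0.015, 0.02, 0], "twist": -7}, {"grip": 0.9, "delta_pos": [-0.015, 0.02, 0], "twist": -7}, {"grip": 0.9, "delta_pos": [-0.015, 0.02, 0], "twist": -7}, {"grip": 0.9, "delta_pos": [-0.015, 0.02, 0], "twist": -7}, {"grip": 0.9, "delta_pos": [-0.015, 0.02, 0], "twist": -7}, {"grip": 0.9, "delta_pos": [-0.015, 0.02, 0], "twist": -7}, {"grip": 0.9, "delta_pos": [-0.015, 0.02, 0], "twist": -7}]' --force 20

```text
clock: 22.62
position: [0.5006, 0.0834, 0.2093]
ee_rot: [0.606, 0.364, 0.606, -0.364]
contact_force: [-0.3, 0.6, 0.0]
width: 0.077
```

step_arm --increments '[{"grip": 0.9, "delta_pos": [-0.015, 0.02, 0], "twist": -7}, {"grip": 0.9, "delta_pos": [-0.015, 0.02, 0], "twist": -7}, {"grip": 0.9, "delta_pos": [-0.015, 0.018, 0], "twist": -7}, {"grip": 0.9, "delta_pos": [-0.012, 0.012, 0], "twist": -7}, {"grip": 0.9, "delta_pos": [0, 0, 0], "twist": -6}, {"grip": 0.9, "delta_pos": [0, 0, 0], "twist": 0}, {"grip": 0.9, "delta_pos": [0, 0, 0], "twist": 0}]'

```text
clock: 23.2
position: [0.4446, 0.1526, 0.2095]
ee_rot: [0.476, 0.523, 0.476, -0.523]
contact_force: [0.3, 0.2, -0.4]
width: 0.0768
```

step_arm --increments '[{"grip": 0.9, "delta_pos": [-0.0025, 0.002, -0.02], "twist": 0}, {"grip": 0.9, "delta_pos": [0, 0, -0.035], "twist": 0}, {"grip": 0.9, "delta_pos": [0, 0, -0.035], "twist": 0}, {"grip": 0.9, "delta_pos": [0, 0, -0.035], "twist": 0}, {"grip": 0.7, "delta_pos": [0, 0, -0.0155], "twist": 0}, {"grip": 0.5, "delta_pos": [0, 0, -0.009], "twist": 0}, {"grip": 0.15, "delta_pos": [0, 0, 0], "twist": 0}, {"grip": 0.15, "delta_pos": [0, 0, 0], "twist": 0}, {"grip": 0.15, "delta_pos": [0, 0, 0], "twist": 0}, {"grip": 0.15, "delta_pos": [0, 0, 0], "twist": 0}]' --force 20

```text
clock: 24.03
position: [0.4434, 0.1547, 0.0612]
ee_rot: [0.476, 0.525, 0.475, -0.523]
contact_force: [-0.6, 1.1, -0.7]
width: 0.0274
```

step_arm --increments '[{"grip": 0.15, "delta_pos": [0, 0, 0], "twist": 0}, {"grip": 0.15, "delta_pos": [0, 0, 0], "twist": 0}]'

```text
clock: 24.2
position: [0.4426, 0.1546, 0.0607]
ee_rot: [0.476, 0.524, 0.475, -0.523]
contact_force: [0.9, -0.0, -1.5]
width: 0.0274
```

28 mm tube confirmed (27.4 read). Turn and re-squeeze.

step_arm --increments '[{"grip": 0.55, "delta_pos": [0, 0, 0], "twist": 0}, {"grip": 0.55, "delta_pos": [0, 0, 0], "twist": 0}, {"grip": 0.55, "delta_pos": [0, 0, 0], "twist": 0}, {"grip": 0.55, "delta_pos": [0, 0, 0], "twist": 7}, {"grip": 0.55, "delta_pos": [0, 0, 0], "twist": 7}, {"grip": 0.55, "delta_pos": [0, 0, 0], "twist": 7}, {"grip": 0.55, "delta_pos": [0, 0, 0], "twist": 7}, {"grip": 0.55, "delta_pos": [0, 0, 0], "twist": 7}, {"grip": 0.55, "delta_pos": [0, 0, 0], "twist": 7}, {"grip": 0.55, "delta_pos": [0, 0, 0], "twist": 7}]'

```text
clock: 25.03
position: [0.4422, 0.1545, 0.0599]
ee_rot: [0.65, 0.278, 0.65, -0.277]
contact_force: [0.1, -0.4, -0.2]
width: 0.047
```

step_arm --increments '[{"grip": 0.55, "delta_pos": [0, 0, 0], "twist": 7}, {"grip": 0.55, "delta_pos": [0, 0, 0], "twist": 7}, {"grip": 0.55, "delta_pos": [0, 0, 0], "twist": 7}, {"grip": 0.55, "delta_pos": [0, 0, 0], "twist": 7}, {"grip": 0.55, "delta_pos": [0, 0, 0], "twist": 7}, {"grip": 0.55, "delta_pos": [0, 0, 0], "twist": 6}, {"grip": 0.15, "delta_pos": [0, 0, 0], "twist": 0}, {"grip": 0.15, "delta_pos": [0, 0, 0], "twist": 0}, {"grip": 0.15, "delta_pos": [0, 0, 0], "twist": 0}, {"grip": 0.15, "delta_pos": [0, 0, 0], "twist": 0}]' --force 40

```text
clock: 25.87
position: [0.4422, 0.1545, 0.06]
ee_rot: [0.706, 0.035, 0.706, -0.035]
contact_force: [-0.5, 0.2, 1.5]
width: 0.0271
```

step_arm --increments '[{"grip": 0.15, "delta_pos": [0, 0, 0], "twist": 0}, {"grip": 0.15, "delta_pos": [0, 0, 0], "twist": 0}, {"grip": 0.15, "delta_pos": [0, 0, 0.02], "twist": 0}, {"grip": 0.15, "delta_pos": [0, 0, 0.03], "twist": 0}, {"grip": 0.15, "delta_pos": [0, 0, 0.03], "twist": 0}, {"grip": 0.15, "delta_pos": [0, 0, 0.03], "twist": 0}, {"grip": 0.15, "delta_pos": [0, 0, 0.03], "twist": 0}, {"grip": 0.15, "delta_pos": [0, 0, 0.01], "twist": 0}, {"grip": 0.15, "delta_pos": [0, 0, 0], "twist": 0}, {"grip": 0.15, "delta_pos": [0, 0, 0], "twist": 0}]'

```text
clock: 26.7
position: [0.4416, 0.1544, 0.2091]
ee_rot: [0.706, 0.034, 0.707, -0.034]
contact_force: [-0.0, 0.6, -1.0]
width: 0.0268
```

step_arm --increments '[{"grip": 0.15, "delta_pos": [0.008, -0.012, 0.01], "twist": 0}, {"grip": 0.15, "delta_pos": [0.014, -0.023, 0], "twist": 0}, {"grip": 0.15, "delta_pos": [0.016, -0.025, 0], "twist": 0}, {"grip": 0.15, "delta_pos": [0.016, -0.025, 0], "twist": 0}, {"grip": 0.15, "delta_pos": [0.016, -0.025, 0], "twist": 0}, {"grip": 0.15, "delta_pos": [0.016, -0.025, 0], "twist": 0}, {"grip": 0.15, "delta_pos": [0.016, -0.025, 0], "twist": 0}, {"grip": 0.15, "delta_pos": [0.016, -0.025, 0], "twist": 0}, {"grip": 0.15, "delta_pos": [0.016, -0.025, 0], "twist": 0}, {"grip": 0.15, "delta_pos": [0.016, -0.025, 0], "twist": 0}]'

```text
clock: 27.53
position: [0.5912, -0.0815, 0.2164]
ee_rot: [0.704, 0.035, 0.708, -0.034]
contact_force: [-0.1, 0.1, -1.7]
width: 0.027
```

step_arm --increments '[{"grip": 0.15, "delta_pos": [0.012, -0.023, 0], "twist": 0}, {"grip": 0.15, "delta_pos": [0.008, -0.016, 0], "twist": 0}, {"grip": 0.15, "delta_pos": [0, 0, -0.015], "twist": 0}, {"grip": 0.15, "delta_pos": [0, 0, -0.015], "twist": 0}, {"grip": 0.15, "delta_pos": [0, 0, -0.005], "twist": 0}, {"grip": 0.15, "delta_pos": [0, 0, 0], "twist": 0}, {"grip": 0.15, "delta_pos": [0, 0, 0], "twist": 0}]'

```text
clock: 28.12
position: [0.6115, -0.119, 0.1839]
ee_rot: [0.705, 0.035, 0.707, -0.034]
contact_force: [0.8, -0.2, -0.1]
width: 0.0267
```

step_arm --increments '[{"grip": 0.15, "delta_pos": [0, 0, -0.006], "twist": 0}, {"grip": 0.15, "delta_pos": [0, 0, -0.006], "twist": 0}, {"grip": 0.15, "delta_pos": [0, 0, -0.003], "twist": 0}, {"grip": 0.15, "delta_pos": [0, 0, -0.003], "twist": 0}, {"grip": 0.15, "delta_pos": [0, 0, -0.003], "twist": 0}, {"grip": 0.15, "delta_pos": [0, 0, 0], "twist": 0}, {"grip": 0.15, "delta_pos": [0, 0, 0], "twist": 0}]'

```text
clock: 28.7
position: [0.6141, -0.1201, 0.168]
ee_rot: [0.709, 0.034, 0.704, -0.035]
contact_force: [-0.9, 0.1, 13.1]
width: 0.0271
```

```bash
python3 -c "
from h import *
s=manip.get_state();print(s['contact_force'],s['moment'],s['position'],s['qpos'])"
```

```text
[-0.86962952  0.09759542 13.14854441] [ 0.08966222  0.37515334 -0.07142813] [ 0.61410476 -0.12007171  0.16801639] [-3.04174352e-01  3.86511730e-01  1.49836340e+00 -9.24982255e-05
  1.24940821e+00 -1.77796683e+00]
```

Contact is on the tube's −x edge, so the tube must go +x. Lift, shift, retry.

step_arm --increments '[{"grip": 0.15, "delta_pos": [0, 0, 0.008], "twist": 0}, {"grip": 0.15, "delta_pos": [0.002, -0.0005, 0], "twist": 0}, {"grip": 0.15, "delta_pos": [0, 0, 0], "twist": 0}, {"grip": 0.15, "delta_pos": [0, 0, -0.003], "twist": 0}, {"grip": 0.15, "delta_pos": [0, 0, -0.003], "twist": 0}, {"grip": 0.15, "delta_pos": [0, 0, -0.002], "twist": 0}, {"grip": 0.15, "delta_pos": [0, 0, 0], "twist": 0}, {"grip": 0.15, "delta_pos": [0, 0, 0], "twist": 0}]'

```text
clock: 29.37
position: [0.6162, -0.1204, 0.1673]
ee_rot: [0.709, 0.034, 0.704, -0.035]
contact_force: [-0.5, -0.3, 15.5]
width: 0.0272
```

```bash
python3 -c "
from h import *
s=manip.get_state();print(s['contact_force'],s['moment'],s['position'])"
```

```text
[-0.53858479 -0.31441944 15.4793719 ] [0.14565803 0.33257053 0.00432878] [ 0.6162199  -0.12042697  0.16732073]
```

step_arm --increments '[{"grip": 0.15, "delta_pos": [0, 0, 0.008], "twist": 0}, {"grip": 0.15, "delta_pos": [0, 0, 0.006], "twist": 0}, {"grip": 0.15, "delta_pos": [0, 0, 0], "twist": 0}, {"grip": 0.15, "delta_pos": [0, 0, 0], "twist": 0}]'

```text
clock: 29.7
position: [0.6139, -0.1199, 0.1773]
ee_rot: [0.706, 0.034, 0.707, -0.034]
contact_force: [0.3, 1.1, -1.9]
width: 0.0274
```

```bash
python3 snap.py w11
python3 - <<'E'
from h import *
for n,c in (('w10',314),('w11',314)):
    a=cv2.imread(n+'_raw.png').astype(int)
    print(n); print('cols',c,[(r,int(a[r,c-1:c+2].mean())) for r in range(180,225)])
    for r in (205,210,216): print('row',r,[(x,int(a[r,x].mean())) for x in range(280,350)])
s=manip.get_state();print(s['contact_force'],s['moment'],s['position'])
E
```

```text
[ 0.6139 -0.1199  0.1773] tool y [0.0973 0.9953 0.0009] cam fwd [ 0.2759 -0.0261 -0.9608] cam pos [ 0.5426 -0.1131  0.3201]
w10
cols 314 [(180, 182), (181, 180), (182, 179), (183, 179), (184, 180), (185, 181), (186, 180), (187, 179), (188, 181), (189, 181), (190, 179), (191, 175), (192, 183), (193, 200), (194, 212), (195, 215), (196, 218), (197, 220), (198, 221), (199, 220), (200, 219), (201, 216), (202, 202), (203, 155), (204, 98), (205, 73), (206, 72), (207, 73), (208, 73), (209, 73), (210, 73), (211, 73), (212, 74), (213, 73), (214, 73), (215, 73), (216, 72), (217, 72), (218, 73), (219, 74), (220, 73), (221, 73), (222, 73), (223, 73), (224, 73)]
row 205 [(280, 181), (281, 180), (282, 181), (283, 182), (284, 181), (285, 181), (286, 180), (287, 179), (288, 176), (289, 171), (290, 154), (291, 127), (292, 122), (293, 164), (294, 206), (295, 216), (296, 215), (297, 216), (298, 215), (299, 216), (300, 217), (301, 213), (302, 200), (303, 186), (304, 168), (305, 149), (306, 135), (307, 119), (308, 105), (309, 94), (310, 87), (311, 84), (312, 77), (313, 72), (314, 71), (315, 75), (316, 77)
[... 4389 characters left out ...]
 (298, 69), (299, 70), (300, 70), (301, 71), (302, 71), (303, 72), (304, 71), (305, 73), (306, 74), (307, 75), (308, 75), (309, 76), (310, 76), (311, 77), (312, 78), (313, 77), (314, 78), (315, 78), (316, 78), (317, 79), (318, 81), (319, 78), (320, 78), (321, 78), (322, 76), (323, 76), (324, 76), (325, 76), (326, 76), (327, 75), (328, 74), (329, 74), (330, 74), (331, 74), (332, 75), (333, 73), (334, 72), (335, 80), (336, 115), (337, 152), (338, 167), (339, 171), (340, 173), (341, 173), (342, 173), (343, 172), (344, 172), (345, 172), (346, 173), (347, 174), (348, 173), (349, 173)]
[ 0.40725875  0.0182948  -1.0624776 ] [-0.0228707  -0.00485562  0.0333282 ] [ 0.61363018 -0.11986596  0.17693766]
```

Run:
```python
from h import *
np.set_printoptions(precision=4,suppress=True)
for n,e,t,zb,rh,rt in (('w10',192,203.3,.1225,.019,.017),('w11',190.5,197.8,.121,.016,.014)):
    z=np.load(n+'.npz');T,k=z['T'],z['k']
    H=wonz(T,k,[[314,e]],.113)[0];P=wonz(T,k,[[314,t]],zb)[0]; print(n,'hole near',H,'tube near',P,'tube-hole centre dx',P[0]+rt-H[0]-rh)
a=cv2.imread('w11_raw.png'); cv2.imwrite('pics/w11c.png',cv2.resize(a[140:260,250:380],None,fx=5,fy=5,interpolation=cv2.INTER_CUBIC))
```

```text
w10 hole near [ 0.6003 -0.0704  0.113 ] tube near [ 0.6057 -0.0709  0.1225] tube-hole centre dx 0.003368524726616435
w11 hole near [ 0.5932 -0.1189  0.113 ] tube near [ 0.5963 -0.1191  0.121 ] tube-hole centre dx 0.0010272248812410872
```

View pics/w11c.png

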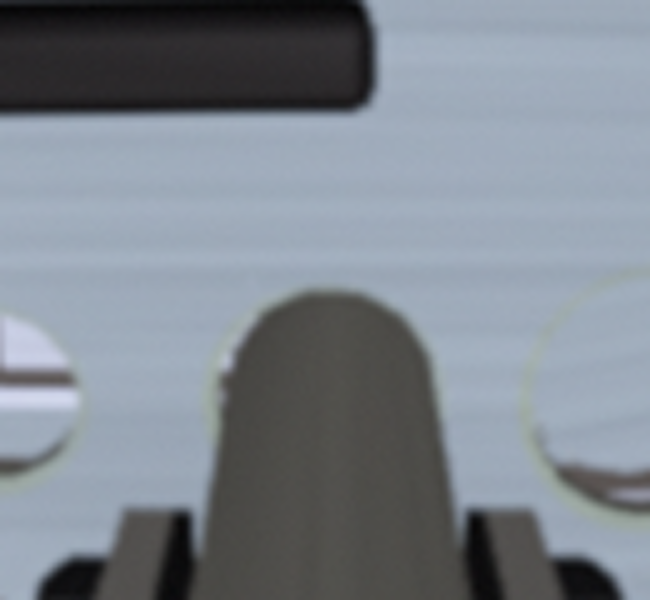

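The view shows the big tube lying properly below hole 0 (steel top seen through it), and this tube sitting right (+y) of hole 1: hole 1's left rim is visible at (211,390), right rim hidden; from the neighbours, hole centre ≈(319,394), tube's bottom centre ≈(331,387).

Run:
```python
from h import *
np.set_printoptions(precision=4,suppress=True)
z=np.load('w11.npz');T,k=z['T'],z['k']
w=lambda p,h:wonz(T,k,np.array(p)/5+[250,140],h)
H=w([[319,394]],.113)[0]; print(H,w([[648,394],[-4,397]],.113))
for b in (.119,.121,.123):
    P=w([[331,387]],b)[0]; print(P,'move',(H-P)[:2])
```

```text
[ 0.6137 -0.121   0.113 ] [[ 0.6185 -0.0741  0.113 ]
 [ 0.6098 -0.1673  0.113 ]]
[ 0.6108 -0.1191  0.119 ] move [ 0.0029 -0.002 ]
[ 0.6101 -0.119   0.121 ] move [ 0.0036 -0.002 ]
[ 0.6095 -0.1189  0.123 ] move [ 0.0043 -0.0021]
```

step_arm --increments '[{"grip": 0.15, "delta_pos": [0.0025, -0.0015, 0], "twist": 0}, {"grip": 0.15, "delta_pos": [0, 0, -0.005], "twist": 0}, {"grip": 0.15, "delta_pos": [0, 0, -0.004], "twist": 0}, {"grip": 0.15, "delta_pos": [0, 0, -0.003], "twist": 0}, {"grip": 0.15, "delta_pos": [0, 0, -0.002], "twist": 0}, {"grip": 0.15, "delta_pos": [0, 0, 0], "twist": 0}, {"grip": 0.15, "delta_pos": [0, 0, 0], "twist": 0}]'

```text
clock: 30.33
position: [0.6179, -0.1216, 0.1668]
ee_rot: [0.708, 0.034, 0.705, -0.035]
contact_force: [-1.3, 1.9, 13.1]
width: 0.0274
```

```bash
python3 -c "
from h import *
s=manip.get_state();print(s['contact_force'],s['moment'],s['position'])"
```

```text
[-1.34370037  1.90956081 13.10859207] [ 0.22889999  0.44596076 -0.01013754] [ 0.61790132 -0.12164199  0.16680744]
```

The tube tilts in the pads from the rim contact. Lift and measure its lower end by thresholding.

step_arm --increments '[{"grip": 0.15, "delta_pos": [0, 0, 0.008], "twist": 0}, {"grip": 0.15, "delta_pos": [0, 0, 0.006], "twist": 0}, {"grip": 0.15, "delta_pos": [0, 0, 0], "twist": 0}, {"grip": 0.15, "delta_pos": [0, 0, 0], "twist": 0}]' --force 60

```text
clock: 30.67
position: [0.6166, -0.1215, 0.1777]
ee_rot: [0.706, 0.034, 0.706, -0.034]
contact_force: [-0.3, -0.5, -0.6]
width: 0.027
```

```bash
cat > tube.py <<'E'
import sys
from h import *
np.set_printoptions(precision=4,suppress=True)
n,r,zo=sys.argv[1],float(sys.argv[2]),float(sys.argv[3])  # tube radius, TCP z minus bottom z
z=np.load(n+'.npz');T,k=z['T'],z['k']; tz=float(sys.argv[4])
g=cv2.imread(n+'_raw.png',0).astype(float)
# near edge of bottom rim in columns around 315; fit circle in the world plane z=bottom
pts=[]
for c in range(302,331,1):
    col=g[150:240,c]
    i=[j for j in range(len(col)-6) if col[j]>=120 and (col[j+1:j+7]<120).all()]
    if i: j=i[0]; pts.append([c,150+j+(col[j]-120)/(col[j]-col[j+1]+1e-9)])
pts=np.array(pts); P=wonz(T,k,pts,tz-zo)
from scipy.optimize import least_squares
f=least_squares(lambda q:np.hypot(P[:,0]-q[0],P[:,1]-q[1])-r,[P[:,0].min()+r,P[:,1].mean()],loss='soft_l1',f_scale=.0005)
print('bottom centre',f.x,'res',np.abs(f.fun).max()); print(pts[::4].tolist())
E
python3 tube.py w10 .017 .056 .1785; python3 tube.py w11 .014 .056 .177
python3 snap.py w12; python3 tube.py w12 .014 .056 .177;  python3 -c "
from h import *
s=manip.get_state();print(s['contact_force'],s['position'])"
```

```text
bottom centre [ 0.6229 -0.0722] res 0.00029353685939895527
[[302.0, 206.7799999999844], [306.0, 205.27659574467498], [310.0, 204.26666666666074], [314.0, 203.51851851850893], [318.0, 204.1219512195092], [322.0, 204.7931034482622], [326.0, 205.9387755101849], [330.0, 209.17499999999563]]
bottom centre [ 0.6102 -0.1195] res 0.00015552697411437728
[[302.0, 202.23076923076036], [306.0, 200.0], [310.0, 198.23529411764014], [314.0, 197.8064516128772], [318.0, 197.84374999997362], [322.0, 198.4285714285592], [326.0, 200.42424242422956], [330.0, 203.0399999999984]]
[ 0.6166 -0.1215  0.1777] tool y [0.0974 0.9952 0.0007] cam fwd [ 0.2766 -0.0264 -0.9606] cam pos [ 0.5452 -0.1147  0.3204]
bottom centre [ 0.6126 -0.1211] res 0.0002666165305682776
[[302.0, 201.54545454543802], [306.0, 199.34782608694897], [310.0, 197.75555555553876], [314.0, 197.1707317073129], [318.0, 197.49056603772658], [322.0, 197.74509803920108], [326.0, 199.91836734692004], [330.0, 202.41935483869614]]
[ 0.36604661  0.58461141 -2.12701979] [ 0.61628988 -0.12143074  0.17724558]
```

step_arm --increments '[{"grip": 0.15, "delta_pos": [0.0022, 0.0007, 0], "twist": 0}, {"grip": 0.15, "delta_pos": [0, 0, -0.005], "twist": 0}, {"grip": 0.15, "delta_pos": [0, 0, -0.004], "twist": 0}, {"grip": 0.15, "delta_pos": [0, 0, -0.003], "twist": 0}, {"grip": 0.15, "delta_pos": [0, 0, -0.001], "twist": 0}, {"grip": 0.15, "delta_pos": [0, 0, 0], "twist": 0}, {"grip": 0.15, "delta_pos": [0, 0, 0], "twist": 0}]'

```text
clock: 31.3
position: [0.6188, -0.1208, 0.1645]
ee_rot: [0.706, 0.034, 0.706, -0.034]
contact_force: [0.8, -1.0, -1.9]
width: 0.0266
```

step_arm --increments '[{"grip": 0.15, "delta_pos": [0, 0, -0.003], "twist": 0}, {"grip": 0.15, "delta_pos": [0, 0, -0.004], "twist": 0}, {"grip": 0.15, "delta_pos": [0, 0, -0.004], "twist": 0}, {"grip": 0.15, "delta_pos": [0, 0, -0.004], "twist": 0}, {"grip": 0.15, "delta_pos": [0, 0, 0], "twist": 0}]'

```text
clock: 31.72
position: [0.6184, -0.1207, 0.1487]
ee_rot: [0.706, 0.034, 0.707, -0.034]
contact_force: [0.3, -0.8, -1.6]
width: 0.0268
```

step_arm --increments '[{"grip": 0.15, "delta_pos": [-0.001, 0, -0.006], "twist": 0}, {"grip": 0.15, "delta_pos": [-0.001, 0, -0.006], "twist": 0}, {"grip": 0.15, "delta_pos": [-0.001, 0, -0.006], "twist": 0}, {"grip": 0.15, "delta_pos": [0, 0, -0.006], "twist": 0}, {"grip": 0.15, "delta_pos": [0, 0, -0.003], "twist": 0}, {"grip": 0.15, "delta_pos": [0, 0, 0], "twist": 0}]'

```text
clock: 32.22
position: [0.6158, -0.1207, 0.1219]
ee_rot: [0.706, 0.035, 0.706, -0.034]
contact_force: [2.2, -0.3, -2.5]
width: 0.0267
```

step_arm --increments '[{"grip": 0.5, "delta_pos": [0, 0, 0], "twist": 0}, {"grip": 0.5, "delta_pos": [0, 0, 0], "twist": 0}, {"grip": 0.5, "delta_pos": [0, 0, 0], "twist": 0}, {"grip": 0.5, "delta_pos": [0, 0, 0.003], "twist": 0}, {"grip": 0.2, "delta_pos": [0, 0, 0.005], "twist": 0}, {"grip": 0.05, "delta_pos": [0, 0, 0], "twist": 0}, {"grip": 0.05, "delta_pos": [0, 0, 0], "twist": 0}, {"grip": 0.05, "delta_pos": [0, 0, 0], "twist": 0}, {"grip": 0.05, "delta_pos": [0, 0, 0], "twist": 0}, {"grip": 0.05, "delta_pos": [0, 0, 0], "twist": 0}]' --force 20

```text
clock: 33.05
position: [0.6157, -0.1208, 0.1307]
ee_rot: [0.706, 0.034, 0.706, -0.034]
contact_force: [0.4, -0.0, -0.3]
width: 0.0041
```

step_arm --increments '[{"grip": 0.3, "delta_pos": [0, 0, 0.035], "twist": 0}, {"grip": 0.6, "delta_pos": [0, 0, 0.035], "twist": 0}, {"grip": 0.9, "delta_pos": [-0.01, 0.02, 0.025], "twist": -7}, {"grip": 0.9, "delta_pos": [-0.015, 0.028, 0], "twist": -7}, {"grip": 0.9, "delta_pos": [-0.015, 0.028, 0], "twist": -7}, {"grip": 0.9, "delta_pos": [-0.015, 0.028, 0], "twist": -7}, {"grip": 0.9, "delta_pos": [-0.015, 0.028, 0], "twist": -7}, {"grip": 0.9, "delta_pos": [-0.015, 0.028, 0], "twist": -7}, {"grip": 0.9, "delta_pos": [-0.01, 0.028, 0], "twist": -7}, {"grip": 0.9, "delta_pos": [-0.01, 0.028, 0], "twist": -7}]' --force 20

```text
clock: 33.88
position: [0.5097, 0.0964, 0.226]
ee_rot: [0.606, 0.364, 0.606, -0.364]
contact_force: [1.1, 0.8, -0.4]
width: 0.0771
```

step_arm --increments '[{"grip": 0.9, "delta_pos": [-0.01, 0.028, 0], "twist": -7}, {"grip": 0.9, "delta_pos": [-0.01, 0.028, 0], "twist": -7}, {"grip": 0.9, "delta_pos": [-0.01, 0.028, 0], "twist": -7}, {"grip": 0.9, "delta_pos": [-0.008, 0.028, 0], "twist": -7}, {"grip": 0.9, "delta_pos": [-0.008, 0.028, 0], "twist": -6}, {"grip": 0.9, "delta_pos": [-0.007, 0.028, 0], "twist": 0}, {"grip": 0.9, "delta_pos": [-0.005, 0.025, 0], "twist": 0}, {"grip": 0.9, "delta_pos": [0, 0.018, 0], "twist": 0}, {"grip": 0.9, "delta_pos": [0, 0, 0], "twist": 0}, {"grip": 0.9, "delta_pos": [0, 0, 0], "twist": 0}]'

```text
clock: 34.72
position: [0.4525, 0.3067, 0.2256]
ee_rot: [-0.476, -0.523, -0.476, 0.523]
contact_force: [-0.4, -0.6, 0.8]
width: 0.0768
```

step_arm --increments '[{"grip": 0.9, "delta_pos": [0.003, -0.002, -0.03], "twist": 0}, {"grip": 0.9, "delta_pos": [0, 0, -0.035], "twist": 0}, {"grip": 0.9, "delta_pos": [0, 0, -0.035], "twist": 0}, {"grip": 0.9, "delta_pos": [0, 0, -0.035], "twist": 0}, {"grip": 0.7, "delta_pos": [0, 0, -0.02], "twist": 0}, {"grip": 0.5, "delta_pos": [0, 0, -0.01], "twist": 0}, {"grip": 0.1, "delta_pos": [0, 0, 0], "twist": 0}, {"grip": 0.1, "delta_pos": [0, 0, 0], "twist": 0}, {"grip": 0.1, "delta_pos": [0, 0, 0], "twist": 0}, {"grip": 0.1, "delta_pos": [0, 0, 0], "twist": 0}]'

```text
clock: 35.55
position: [0.4571, 0.3046, 0.0626]
ee_rot: [0.475, 0.525, 0.475, -0.523]
contact_force: [-0.8, 0.2, -1.0]
width: 0.0211
```

step_arm --increments '[{"grip": 0.1, "delta_pos": [0, 0, 0], "twist": 0}, {"grip": 0.1, "delta_pos": [0, 0, 0], "twist": 0}]'

```text
clock: 35.72
position: [0.4565, 0.3046, 0.0621]
ee_rot: [0.475, 0.525, 0.475, -0.523]
contact_force: [-0.3, -0.6, 2.5]
width: 0.0211
```

22 mm tube (21.1 read). Turn and re-squeeze with 60 N.

step_arm --increments '[{"grip": 0.5, "delta_pos": [0, 0, 0], "twist": 0}, {"grip": 0.5, "delta_pos": [0, 0, 0], "twist": 0}, {"grip": 0.5, "delta_pos": [0, 0, 0], "twist": 0}, {"grip": 0.5, "delta_pos": [0, 0, 0], "twist": 7}, {"grip": 0.5, "delta_pos": [0, 0, 0], "twist": 7}, {"grip": 0.5, "delta_pos": [0, 0, 0], "twist": 7}, {"grip": 0.5, "delta_pos": [0, 0, 0], "twist": 7}, {"grip": 0.5, "delta_pos": [0, 0, 0], "twist": 7}, {"grip": 0.5, "delta_pos": [0, 0, 0], "twist": 7}, {"grip": 0.5, "delta_pos": [0, 0, 0], "twist": 7}]'

```text
clock: 36.55
position: [0.4557, 0.3042, 0.0608]
ee_rot: [0.65, 0.278, 0.65, -0.278]
contact_force: [0.1, -1.2, -0.4]
width: 0.0428
```

step_arm --increments '[{"grip": 0.5, "delta_pos": [0, 0, 0], "twist": 7}, {"grip": 0.5, "delta_pos": [0, 0, 0], "twist": 7}, {"grip": 0.5, "delta_pos": [0, 0, 0], "twist": 7}, {"grip": 0.5, "delta_pos": [0, 0, 0], "twist": 7}, {"grip": 0.5, "delta_pos": [0, 0, 0], "twist": 7}, {"grip": 0.5, "delta_pos": [0, 0, 0], "twist": 6}, {"grip": 0.1, "delta_pos": [0, 0, 0], "twist": 0}, {"grip": 0.1, "delta_pos": [0, 0, 0], "twist": 0}, {"grip": 0.1, "delta_pos": [0, 0, 0], "twist": 0}, {"grip": 0.1, "delta_pos": [0, 0, 0], "twist": 0}]' --force 40

```text
clock: 37.38
position: [0.4559, 0.3043, 0.0609]
ee_rot: [0.706, 0.035, 0.706, -0.035]
contact_force: [0.5, -0.1, 0.7]
width: 0.0209
```

step_arm --increments '[{"grip": 0.1, "delta_pos": [0, 0, 0], "twist": 0}, {"grip": 0.1, "delta_pos": [0, 0, 0], "twist": 0}, {"grip": 0.1, "delta_pos": [0, 0, 0.02], "twist": 0}, {"grip": 0.1, "delta_pos": [0, 0, 0.03], "twist": 0}, {"grip": 0.1, "delta_pos": [0, 0, 0.03], "twist": 0}, {"grip": 0.1, "delta_pos": [0, 0, 0.03], "twist": 0}, {"grip": 0.1, "delta_pos": [0, 0, 0.03], "twist": 0}, {"grip": 0.1, "delta_pos": [0, 0, 0.02], "twist": 0}, {"grip": 0.1, "delta_pos": [0, 0, 0], "twist": 0}, {"grip": 0.1, "delta_pos": [0, 0, 0], "twist": 0}]' --force 60

```text
clock: 38.22
position: [0.456, 0.3043, 0.2214]
ee_rot: [0.707, 0.035, 0.706, -0.034]
contact_force: [-0.6, -0.2, -2.1]
width: 0.0201
```

step_arm --increments '[{"grip": 0.1, "delta_pos": [0.004, -0.014, 0], "twist": 0}, {"grip": 0.1, "delta_pos": [0.009, -0.028, 0], "twist": 0}, {"grip": 0.1, "delta_pos": [0.009, -0.028, 0], "twist": 0}, {"grip": 0.1, "delta_pos": [0.009, -0.028, 0], "twist": 0}, {"grip": 0.1, "delta_pos": [0.009, -0.028, 0], "twist": 0}, {"grip": 0.1, "delta_pos": [0.009, -0.028, 0], "twist": 0}, {"grip": 0.1, "delta_pos": [0.009, -0.028, 0], "twist": 0}, {"grip": 0.1, "delta_pos": [0.009, -0.028, 0], "twist": 0}, {"grip": 0.1, "delta_pos": [0.009, -0.028, 0], "twist": 0}, {"grip": 0.1, "delta_pos": [0.009, -0.028, 0], "twist": 0}]'

```text
clock: 39.05
position: [0.5395, 0.0368, 0.2182]
ee_rot: [0.704, 0.035, 0.708, -0.034]
contact_force: [0.3, 0.5, -1.1]
width: 0.0206
```

step_arm --increments '[{"grip": 0.1, "delta_pos": [0.01, -0.028, 0], "twist": 0}, {"grip": 0.1, "delta_pos": [0.01, -0.028, 0], "twist": 0}, {"grip": 0.1, "delta_pos": [0.01, -0.028, 0], "twist": 0}, {"grip": 0.1, "delta_pos": [0.01, -0.028, 0], "twist": 0}, {"grip": 0.1, "delta_pos": [0.01, -0.028, 0], "twist": 0}, {"grip": 0.1, "delta_pos": [0.01, -0.028, 0], "twist": 0}, {"grip": 0.1, "delta_pos": [0.009, -0.024, 0], "twist": 0}, {"grip": 0.1, "delta_pos": [0, -0.014, 0], "twist": 0}, {"grip": 0.1, "delta_pos": [0, 0, 0], "twist": 0}, {"grip": 0.1, "delta_pos": [0, 0, 0], "twist": 0}]'

```text
clock: 39.88
position: [0.6084, -0.1673, 0.2189]
ee_rot: [0.705, 0.036, 0.708, -0.034]
contact_force: [-0.9, -0.1, -1.0]
width: 0.0207
```

Lower to ~8 mm above the plate and measure the tube's lower end.

step_arm --increments '[{"grip": 0.1, "delta_pos": [0, 0, -0.015], "twist": 0}, {"grip": 0.1, "delta_pos": [0, 0, -0.015], "twist": 0}, {"grip": 0.1, "delta_pos": [0, 0, -0.01], "twist": 0}, {"grip": 0.1, "delta_pos": [0, 0, 0], "twist": 0}, {"grip": 0.1, "delta_pos": [0, 0, 0], "twist": 0}, {"grip": 0.1, "delta_pos": [0, 0, 0], "twist": 0}]'

```text
clock: 40.38
position: [0.61, -0.1671, 0.1816]
ee_rot: [0.707, 0.034, 0.706, -0.034]
contact_force: [-0.3, 0.5, -0.5]
width: 0.0204
```

```bash
sed -i 's/range(302,331,1)/range(306,325)/' tube.py; python3 snap.py w13; python3 tube.py w13 .011 .057 .178
```

```text
[ 0.61   -0.1671  0.1816] tool y [0.0965 0.9953 0.0006] cam fwd [ 0.2776 -0.0263 -0.9603] cam pos [ 0.5386 -0.1603  0.3243]
bottom centre [ 0.6117 -0.1673] res 0.0001765130563404719
[[306.0, 210.46511627905895], [310.0, 208.69387755100624], [314.0, 207.47916666665668], [318.0, 208.02325581395294], [322.0, 208.69387755100624]]
```

step_arm --increments '[{"grip": 0.1, "delta_pos": [-0.0006, -0.0004, -0.005], "twist": 0}, {"grip": 0.1, "delta_pos": [0, 0, -0.005], "twist": 0}, {"grip": 0.1, "delta_pos": [0, 0, -0.003], "twist": 0}, {"grip": 0.1, "delta_pos": [0, 0, -0.003], "twist": 0}, {"grip": 0.1, "delta_pos": [0, 0, -0.001], "twist": 0}, {"grip": 0.1, "delta_pos": [0, 0, 0], "twist": 0}]'

```text
clock: 40.93
position: [0.6099, -0.1681, 0.1636]
ee_rot: [0.707, 0.035, 0.706, -0.034]
contact_force: [2.7, 0.6, -0.5]
width: 0.0206
```

step_arm --increments '[{"grip": 0.1, "delta_pos": [0.0007, 0, 0], "twist": 0}, {"grip": 0.1, "delta_pos": [0, 0, -0.004], "twist": 0}, {"grip": 0.1, "delta_pos": [0, 0, -0.004], "twist": 0}, {"grip": 0.1, "delta_pos": [0, 0, -0.004], "twist": 0}, {"grip": 0.1, "delta_pos": [0, 0, 0], "twist": 0}]'

```text
clock: 41.35
position: [0.6099, -0.168, 0.1507]
ee_rot: [0.706, 0.035, 0.706, -0.034]
contact_force: [1.0, 0.1, -2.2]
width: 0.0204
```

step_arm --increments '[{"grip": 0.1, "delta_pos": [0, 0, -0.006], "twist": 0}, {"grip": 0.1, "delta_pos": [0, 0, -0.006], "twist": 0}, {"grip": 0.1, "delta_pos": [0, 0, -0.006], "twist": 0}, {"grip": 0.1, "delta_pos": [0, 0, -0.006], "twist": 0}, {"grip": 0.1, "delta_pos": [0, 0, -0.004], "twist": 0}, {"grip": 0.1, "delta_pos": [0, 0, 0], "twist": 0}]'

```text
clock: 41.85
position: [0.6096, -0.1681, 0.1226]
ee_rot: [0.706, 0.035, 0.707, -0.034]
contact_force: [2.2, 0.5, -1.4]
width: 0.0207
```

step_arm --increments '[{"grip": 0.5, "delta_pos": [0, 0, 0], "twist": 0}, {"grip": 0.5, "delta_pos": [0, 0, 0], "twist": 0}, {"grip": 0.5, "delta_pos": [0, 0, 0], "twist": 0}, {"grip": 0.5, "delta_pos": [0, 0, 0.003], "twist": 0}, {"grip": 0.2, "delta_pos": [0, 0, 0.005], "twist": 0}, {"grip": 0.05, "delta_pos": [0, 0, 0], "twist": 0}, {"grip": 0.05, "delta_pos": [0, 0, 0], "twist": 0}, {"grip": 0.05, "delta_pos": [0, 0, 0], "twist": 0}, {"grip": 0.05, "delta_pos": [0, 0, 0], "twist": 0}, {"grip": 0.05, "delta_pos": [0, 0, 0], "twist": 0}]' --force 20

```text
clock: 42.68
position: [0.6098, -0.1681, 0.1318]
ee_rot: [0.706, 0.034, 0.706, -0.034]
contact_force: [0.3, 0.3, 0.1]
width: 0.0043
```

step_arm --increments '[{"grip": 0.3, "delta_pos": [0, 0, 0.035], "twist": 0}, {"grip": 0.6, "delta_pos": [0, 0, 0.035], "twist": 0}, {"grip": 0.8, "delta_pos": [-0.01, 0.02, 0.025], "twist": -7}, {"grip": 0.8, "delta_pos": [-0.012, 0.03, 0], "twist": -7}, {"grip": 0.8, "delta_pos": [-0.012, 0.03, 0], "twist": -7}, {"grip": 0.8, "delta_pos": [-0.012, 0.03, 0], "twist": -7}, {"grip": 0.8, "delta_pos": [-0.012, 0.03, 0], "twist": -7}, {"grip": 0.8, "delta_pos": [-0.012, 0.03, 0], "twist": -7}, {"grip": 0.8, "delta_pos": [-0.01, 0.03, 0], "twist": -7}, {"grip": 0.8, "delta_pos": [-0.01, 0.03, 0], "twist": -7}]'

```text
clock: 43.52
position: [0.519, 0.0631, 0.2269]
ee_rot: [0.606, 0.364, 0.606, -0.364]
contact_force: [0.7, -1.0, 0.3]
width: 0.0681
```

step_arm --increments '[{"grip": 0.8, "delta_pos": [-0.01, 0.03, 0], "twist": -7}, {"grip": 0.8, "delta_pos": [-0.01, 0.03, 0], "twist": -7}, {"grip": 0.8, "delta_pos": [-0.01, 0.03, 0], "twist": -7}, {"grip": 0.8, "delta_pos": [-0.01, 0.03, 0], "twist": -7}, {"grip": 0.8, "delta_pos": [-0.01, 0.03, 0], "twist": -6}, {"grip": 0.8, "delta_pos": [-0.01, 0.03, 0], "twist": 0}, {"grip": 0.8, "delta_pos": [-0.008, 0.03, 0], "twist": 0}, {"grip": 0.8, "delta_pos": [-0.008, 0.03, 0], "twist": 0}, {"grip": 0.8, "delta_pos": [-0.005, 0.03, 0], "twist": 0}, {"grip": 0.8, "delta_pos": [-0.004, 0.03, 0], "twist": 0}]'

```text
clock: 44.35
position: [0.434, 0.3631, 0.2269]
ee_rot: [-0.475, -0.523, -0.475, 0.524]
contact_force: [0.6, -0.3, 0.1]
width: 0.0686
```

step_arm --increments '[{"grip": 0.8, "delta_pos": [0, 0.02, 0], "twist": 0}, {"grip": 0.8, "delta_pos": [0, 0.01, 0], "twist": 0}, {"grip": 0.8, "delta_pos": [0, 0, 0], "twist": 0}, {"grip": 0.8, "delta_pos": [0, 0, 0], "twist": 0}, {"grip": 0.8, "delta_pos": [0, 0, 0], "twist": 0}]'

```text
clock: 44.77
position: [0.4349, 0.3903, 0.2267]
ee_rot: [-0.475, -0.523, -0.475, 0.524]
contact_force: [0.2, 0.3, 0.8]
width: 0.0688
```

step_arm --increments '[{"grip": 0.8, "delta_pos": [0, 0.0015, -0.03], "twist": 0}, {"grip": 0.8, "delta_pos": [0, 0, -0.035], "twist": 0}, {"grip": 0.8, "delta_pos": [0, 0, -0.035], "twist": 0}, {"grip": 0.8, "delta_pos": [0, 0, -0.035], "twist": 0}, {"grip": 0.7, "delta_pos": [0, 0, -0.02], "twist": 0}, {"grip": 0.5, "delta_pos": [0, 0, -0.012], "twist": 0}, {"grip": 0.05, "delta_pos": [0, 0, 0], "twist": 0}, {"grip": 0.05, "delta_pos": [0, 0, 0], "twist": 0}, {"grip": 0.05, "delta_pos": [0, 0, 0], "twist": 0}, {"grip": 0.05, "delta_pos": [0, 0, 0], "twist": 0}]'

```text
clock: 45.6
position: [0.436, 0.3934, 0.0614]
ee_rot: [0.475, 0.525, 0.475, -0.523]
contact_force: [0.8, -0.7, -0.3]
width: 0.0153
```

step_arm --increments '[{"grip": 0.05, "delta_pos": [0, 0, 0], "twist": 0}, {"grip": 0.05, "delta_pos": [0, 0, 0], "twist": 0}, {"grip": 0.05, "delta_pos": [0, 0, 0], "twist": 0}]'

```text
clock: 45.85
position: [0.4353, 0.3935, 0.0608]
ee_rot: [0.475, 0.524, 0.475, -0.523]
contact_force: [0.0, -0.7, 1.9]
width: 0.0151
```

step_arm --increments '[{"grip": 0.4, "delta_pos": [0, 0, 0], "twist": 0}, {"grip": 0.4, "delta_pos": [0, 0, 0], "twist": 0}, {"grip": 0.4, "delta_pos": [0, 0, 0], "twist": 0}, {"grip": 0.4, "delta_pos": [0, 0, 0], "twist": 7}, {"grip": 0.4, "delta_pos": [0, 0, 0], "twist": 7}, {"grip": 0.4, "delta_pos": [0, 0, 0], "twist": 7}, {"grip": 0.4, "delta_pos": [0, 0, 0], "twist": 7}, {"grip": 0.4, "delta_pos": [0, 0, 0], "twist": 7}, {"grip": 0.4, "delta_pos": [0, 0, 0], "twist": 7}, {"grip": 0.4, "delta_pos": [0, 0, 0], "twist": 7}]'

```text
clock: 46.68
position: [0.4348, 0.3932, 0.0597]
ee_rot: [0.65, 0.277, 0.65, -0.277]
contact_force: [0.2, 0.2, 0.2]
width: 0.0342
```

step_arm --increments '[{"grip": 0.4, "delta_pos": [0, 0, 0], "twist": 7}, {"grip": 0.4, "delta_pos": [0, 0, 0], "twist": 7}, {"grip": 0.4, "delta_pos": [0, 0, 0], "twist": 7}, {"grip": 0.4, "delta_pos": [0, 0, 0], "twist": 7}, {"grip": 0.4, "delta_pos": [0, 0, 0], "twist": 7}, {"grip": 0.4, "delta_pos": [0, 0, 0], "twist": 6}, {"grip": 0.05, "delta_pos": [0, 0, 0], "twist": 0}, {"grip": 0.05, "delta_pos": [0, 0, 0], "twist": 0}, {"grip": 0.05, "delta_pos": [0, 0, 0], "twist": 0}, {"grip": 0.05, "delta_pos": [0, 0, 0], "twist": 0}]' --force 40

```text
clock: 47.52
position: [0.4349, 0.3932, 0.0599]
ee_rot: [0.706, 0.035, 0.706, -0.035]
contact_force: [-0.5, -1.0, 0.8]
width: 0.015
```

step_arm --increments '[{"grip": 0.05, "delta_pos": [0, 0, 0], "twist": 0}, {"grip": 0.05, "delta_pos": [0, 0, 0], "twist": 0}, {"grip": 0.05, "delta_pos": [0, 0, 0.02], "twist": 0}, {"grip": 0.05, "delta_pos": [0, 0, 0.03], "twist": 0}, {"grip": 0.05, "delta_pos": [0, 0, 0.03], "twist": 0}, {"grip": 0.05, "delta_pos": [0, 0, 0.03], "twist": 0}, {"grip": 0.05, "delta_pos": [0, 0, 0.03], "twist": 0}, {"grip": 0.05, "delta_pos": [0, 0, 0.02], "twist": 0}, {"grip": 0.05, "delta_pos": [0, 0, 0], "twist": 0}, {"grip": 0.05, "delta_pos": [0, 0, 0], "twist": 0}]' --force 60

```text
clock: 48.35
position: [0.4353, 0.3934, 0.2208]
ee_rot: [0.707, 0.035, 0.706, -0.034]
contact_force: [0.3, 0.0, -0.5]
width: 0.0142
```

step_arm --increments '[{"grip": 0.05, "delta_pos": [0.003, -0.014, 0], "twist": 0}, {"grip": 0.05, "delta_pos": [0.005, -0.028, 0], "twist": 0}, {"grip": 0.05, "delta_pos": [0.005, -0.03, 0], "twist": 0}, {"grip": 0.05, "delta_pos": [0.005, -0.03, 0], "twist": 0}, {"grip": 0.05, "delta_pos": [0.007, -0.03, 0], "twist": 0}, {"grip": 0.05, "delta_pos": [0.007, -0.03, 0], "twist": 0}, {"grip": 0.05, "delta_pos": [0.008, -0.03, 0], "twist": 0}, {"grip": 0.05, "delta_pos": [0.008, -0.03, 0], "twist": 0}, {"grip": 0.05, "delta_pos": [0.008, -0.03, 0], "twist": 0}, {"grip": 0.05, "delta_pos": [0.008, -0.03, 0], "twist": 0}]'

```text
clock: 49.18
position: [0.4974, 0.1087, 0.2177]
ee_rot: [0.705, 0.034, 0.708, -0.035]
contact_force: [0.6, -0.2, -1.1]
width: 0.0141
```

step_arm --increments '[{"grip": 0.05, "delta_pos": [0.01, -0.03, 0], "twist": 0}, {"grip": 0.05, "delta_pos": [0.01, -0.03, 0], "twist": 0}, {"grip": 0.05, "delta_pos": [0.01, -0.03, 0], "twist": 0}, {"grip": 0.05, "delta_pos": [0.01, -0.03, 0], "twist": 0}, {"grip": 0.05, "delta_pos": [0.01, -0.03, 0], "twist": 0}, {"grip": 0.05, "delta_pos": [0.01, -0.03, 0], "twist": 0}, {"grip": 0.05, "delta_pos": [0.01, -0.03, 0], "twist": 0}, {"grip": 0.05, "delta_pos": [0.01, -0.03, 0], "twist": 0}, {"grip": 0.05, "delta_pos": [0.01, -0.03, 0], "twist": 0}, {"grip": 0.05, "delta_pos": [0.01, -0.026, 0], "twist": 0}]'

```text
clock: 50.02
position: [0.5973, -0.1873, 0.2172]
ee_rot: [0.705, 0.035, 0.708, -0.034]
contact_force: [0.7, 0.3, -1.3]
width: 0.0146
```

step_arm --increments '[{"grip": 0.05, "delta_pos": [0.005, -0.018, 0], "twist": 0}, {"grip": 0.05, "delta_pos": [0, -0.008, -0.012], "twist": 0}, {"grip": 0.05, "delta_pos": [0, 0, -0.015], "twist": 0}, {"grip": 0.05, "delta_pos": [0, 0, -0.01], "twist": 0}, {"grip": 0.05, "delta_pos": [0, 0, 0], "twist": 0}, {"grip": 0.05, "delta_pos": [0, 0, 0], "twist": 0}, {"grip": 0.05, "delta_pos": [0, 0, 0], "twist": 0}]'

```text
clock: 50.6
position: [0.6039, -0.2099, 0.1831]
ee_rot: [0.706, 0.034, 0.706, -0.034]
contact_force: [0.8, -0.5, 0.1]
width: 0.0144
```

```bash
sed -i 's/range(306,325)/range(309,321)/' tube.py; python3 snap.py w14; python3 tube.py w14 .008 .056 $(python3 -c "from rig import manip;print(manip.get_state()['position'][2])")
```

```text
[ 0.6039 -0.2099  0.1831] tool y [0.0958 0.9954 0.0009] cam fwd [ 0.2768 -0.0258 -0.9606] cam pos [ 0.5325 -0.2032  0.3258]
bottom centre [ 0.6038 -0.2104] res 0.0002901381774568692
[[309.0, 212.70833333331856], [313.0, 211.94915254235679], [317.0, 212.0888888888869]]
```

Target (0.6054, −0.2153): move (+0.0015, −0.005), lower.

step_arm --increments '[{"grip": 0.05, "delta_pos": [0.0015, -0.005, -0.003], "twist": 0}, {"grip": 0.05, "delta_pos": [0, 0, -0.005], "twist": 0}, {"grip": 0.05, "delta_pos": [0, 0, -0.004], "twist": 0}, {"grip": 0.05, "delta_pos": [0, 0, -0.003], "twist": 0}, {"grip": 0.05, "delta_pos": [0, 0, -0.003], "twist": 0}, {"grip": 0.05, "delta_pos": [0, 0, -0.002], "twist": 0}, {"grip": 0.05, "delta_pos": [0, 0, 0], "twist": 0}]'

```text
clock: 51.23
position: [0.6051, -0.2156, 0.1621]
ee_rot: [0.706, 0.034, 0.707, -0.034]
contact_force: [-1.3, -0.4, 0.4]
width: 0.0144
```

In (bottom ~0.106, no vertical force). Continue and release.

step_arm --increments '[{"grip": 0.05, "delta_pos": [0, 0, -0.004], "twist": 0}, {"grip": 0.05, "delta_pos": [0, 0, -0.004], "twist": 0}, {"grip": 0.05, "delta_pos": [0, 0, -0.004], "twist": 0}, {"grip": 0.05, "delta_pos": [0, 0, 0], "twist": 0}]'

```text
clock: 51.57
position: [0.6048, -0.2155, 0.1497]
ee_rot: [0.706, 0.035, 0.707, -0.034]
contact_force: [0.3, -0.6, -1.5]
width: 0.0145
```

step_arm --increments '[{"grip": 0.05, "delta_pos": [0, 0, -0.006], "twist": 0}, {"grip": 0.05, "delta_pos": [0, 0, -0.006], "twist": 0}, {"grip": 0.05, "delta_pos": [0, 0, -0.006], "twist": 0}, {"grip": 0.05, "delta_pos": [0, 0, -0.006], "twist": 0}, {"grip": 0.05, "delta_pos": [0, 0, -0.003], "twist": 0}, {"grip": 0.05, "delta_pos": [0, 0, 0], "twist": 0}]'

```text
clock: 52.07
position: [0.6048, -0.2155, 0.1226]
ee_rot: [0.706, 0.035, 0.707, -0.034]
contact_force: [0.8, -0.7, -0.2]
width: 0.0145
```

step_arm --increments '[{"grip": 0.4, "delta_pos": [0, 0, 0], "twist": 0}, {"grip": 0.4, "delta_pos": [0, 0, 0], "twist": 0}, {"grip": 0.4, "delta_pos": [0, 0, 0], "twist": 0}, {"grip": 0.4, "delta_pos": [0, 0, 0.003], "twist": 0}, {"grip": 0.2, "delta_pos": [0, 0, 0.005], "twist": 0}, {"grip": 0.02, "delta_pos": [0, 0, 0], "twist": 0}, {"grip": 0.02, "delta_pos": [0, 0, 0], "twist": 0}, {"grip": 0.02, "delta_pos": [0, 0, 0], "twist": 0}, {"grip": 0.02, "delta_pos": [0, 0, 0], "twist": 0}, {"grip": 0.02, "delta_pos": [0, 0, 0], "twist": 0}]' --force 20

```text
clock: 52.9
position: [0.6053, -0.2157, 0.1317]
ee_rot: [0.706, 0.034, 0.706, -0.034]
contact_force: [0.0, -0.6, 0.5]
width: 0.0015
```

All four are through. Retreat and check pot, mat and plate numerically (viewer allowance used up).

step_arm --increments '[{"grip": 0.3, "delta_pos": [0, 0, 0.03], "twist": 0}, {"grip": 0.3, "delta_pos": [0, 0.01, 0.035], "twist": 0}, {"grip": 0.3, "delta_pos": [-0.01, 0.02, 0.035], "twist": 0}, {"grip": 0.3, "delta_pos": [-0.012, 0.025, 0.03], "twist": 0}, {"grip": 0.3, "delta_pos": [-0.015, 0.03, 0.03], "twist": 0}, {"grip": 0.3, "delta_pos": [-0.015, 0.03, 0.03], "twist": 0}, {"grip": 0.3, "delta_pos": [-0.015, 0.03, 0.03], "twist": 0}, {"grip": 0.3, "delta_pos": [-0.015, 0.03, 0.02], "twist": 0}, {"grip": 0.3, "delta_pos": [-0.01, 0.03, 0], "twist": 0}, {"grip": 0.3, "delta_pos": [0, 0.02, 0], "twist": 0}]'

```text
clock: 53.73
position: [0.515, 0.0049, 0.3679]
ee_rot: [0.708, 0.034, 0.705, -0.034]
contact_force: [-0.6, 0.2, -1.6]
width: 0.0259
```

step_arm --increments '[{"grip": 0.3, "delta_pos": [0, 0, 0], "twist": 0}, {"grip": 0.3, "delta_pos": [0, 0, 0], "twist": 0}, {"grip": 0.3, "delta_pos": [0, 0, 0], "twist": 0}]'

```text
clock: 53.98
position: [0.5168, 0.002, 0.3649]
ee_rot: [0.706, 0.034, 0.706, -0.034]
contact_force: [-1.1, -1.0, -1.4]
width: 0.0258
```

```bash
python3 snap.py w15
python3 - <<'E'
from h import *
np.set_printoptions(precision=4,suppress=True)
z=np.load('w15.npz');T,k=z['T'],z['k']; a=cv2.imread('w15_raw.png'); hsv=cv2.cvtColor(a,cv2.COLOR_BGR2HSV); g=a.max(2)
# expected pixel positions
print('proj pot bar',wproj(T,k,[[.612,.173,.152]]),'mat',wproj(T,k,[[.611,.168,.004]]),'pins',wproj(T,k,[[.5692,-.049,.113],[.551,-.227,.113]]))
# mat pixels -> world outline
m=((hsv[...,0]>6)&(hsv[...,0]<20)&(hsv[...,1]>90)&(hsv[...,2]>100)).astype(np.uint8)
yy,xx=np.nonzero(m); P=wonz(T,k,np.c_[xx,yy],.004); s=np.hypot(P[:,0]-.611,P[:,1]-.168)<.1
M=P[s]; (c,r)=cv2.minEnclosingCircle((M[:,:2]*1000).astype(np.float32)); print('mat circle',c,r,s.sum())
# black handle
b=g<50; yy,xx=np.nonzero(b); H=wonz(T,k,np.c_[xx,yy],.152); s=np.hypot(H[:,0]-.612,H[:,1]-.173)<.06
print('handle px',s.sum(),'world bbox',H[s].min(0),H[s].max(0))
# rim of the pot: distance to visible mat: mat radius occupied
d=np.hypot(M[:,0]-c[0]/1000,M[:,1]-c[1]/1000); ang=np.degrees(np.arctan2(M[:,1]-c[1]/1000,M[:,0]-c[0]/1000))
for t in range(-180,180,30):
    q=(ang>=t)&(ang<t+30); print(t,q.sum(),(d[q].min()*1000).round(1) if q.any() else None,end='; ')
print()
# plate: dark pins inside holes & grip
for n,p in (('pin_l',[.5692,-.049]),('pin_r',[.551,-.227])):
    yy,xx=np.nonzero(g<110); Q=wonz(T,k,np.c_[xx,yy],.113); s=np.hypot(Q[:,0]-p[0],Q[:,1]-p[1])<.0085; print(n,Q[s].mean(0) if s.any() else None,s.sum())
yy,xx=np.nonzero(g<55); Q=wonz(T,k,np.c_[xx,yy],.148); s=np.hypot(Q[:,0]-.563,Q[:,1]+.14)<.045; print('grip',Q[s].mean(0),Q[s].min(0),Q[s].max(0))
for n in ('scene','side'):
    d=manip.get_image(n)['img']; cv2.imwrite(f'end_{n}.png',d[:,:,::-1])
    o=cv2.imread(f'raw_{n}.png'); df=(cv2.GaussianBlur(cv2.absdiff(o,d[:,:,::-1]).max(2),(5,5),0)>35).astype(np.uint8)
    nn,_,st,ce=cv2.connectedComponentsWithStats(df); print(n,[(x[:5].tolist()) for x in st[1:] if x[4]>15])
E
```

```text
[0.5168 0.002  0.3649] tool y [ 0.0968  0.9953 -0.0001] cam fwd [ 0.2763 -0.027  -0.9607] cam pos [0.4455 0.0089 0.5076]
proj pot bar [[450.47   236.8391]] mat [[414.6453 204.8705]] pins [[281.4428 213.2732]
 [161.682  211.8529]]
mat circle (611.3200073242188, 167.5590057373047) 83.65510559082031 2772
handle px 1212 world bbox [0.5902 0.1152 0.152 ] [0.6715 0.2013 0.152 ]
-180 394 47.4; -150 386 48.5; -120 376 49.8; -90 346 50.7; -60 293 52.3; -30 76 63.3; 0 0 None; 30 0 None; 60 0 None; 90 165 53.3; 120 348 46.7; 150 388 46.3; 
pin_l [ 0.5691 -0.0493  0.113 ] 76
pin_r [ 0.5505 -0.2269  0.113 ] 70
grip [ 0.5566 -0.131   0.148 ] [ 0.5457 -0.1641  0.148 ] [ 0.5678 -0.1     0.148 ]
scene [[331, 0, 309, 204, 18833], [514, 42, 8, 22, 61], [429, 139, 23, 36, 437], [288, 159, 79, 52, 1524], [548, 167, 55, 74, 2092], [330, 173, 7, 4, 22], [309, 209, 19, 11, 79], [327, 212, 10, 5, 31], [343, 233, 32, 53, 995], [392, 233, 10, 20, 147], [411, 243, 12, 21, 190], [422, 261, 9, 20, 117], [450, 274, 8, 20, 84]]
side [[51, 0, 255, 233, 17049], [69, 48, 13, 49, 277], [175, 82, 19, 42, 506], [77, 98, 9, 43, 139], [84, 144, 9, 39, 199], [283, 149, 71, 65, 2110], [251, 155, 10, 31, 82], [260, 161, 5, 6, 22], [262, 170, 6, 9, 30]]
```

```bash
python3 -c "
from rig import manip
print(manip.sign_off())"
```

```text
the job is handed in; nothing more can be done
None
```

I handed the job in at about 54 s on the robot's clock, with the pot moved, the plate seated and all four tubes pushed through their holes.

- **Pot:** I lifted it off the stand by its handle and stood it on the cork mat. The last wrist image put its base about 5 mm from the mat's centre, so it is well inside the edge.
- **Plate:** I gripped it by its black grip and carried it along with its underside about a millimetre above the deck, rather than dragging it. It was then lowered onto the pins. Both pins showed in their holes in the picture after seating. The last measurements found the pins where expected and nothing to suggest the plate had moved since.
- **Tubes:** All four were there. The grip readings (33.5, 27.4, 21.1 and 15.1 mm) mark them as the 34, 28, 22 and 16 mm tubes, which went through holes 1 to 4 in that order. After each release the fingers closed on nothing, so each tube had dropped away.
- **One difficulty:** The 28 mm tube caught on the hole's rim three times, at up to about 15 N. I corrected its position from the wrist camera and it went in on the next try.
- **Not confirmed by eye:** My picture allowance ran out before the end. Only the 34 mm tube was actually seen lying below its hole. For the other three I rely on the empty-finger check and on comparing the scene and side images before and after. That comparison showed changes only in the robot, the pot, the plate and stand, and the tubes' old places, so the other things look unmoved.

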